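# Load the drilling jig and hang the template on its two pins

## Robot

A 6-joint arm with a two-finger parallel gripper is mounted at the origin on the work surface. World frame = base frame: x ahead of the robot, y to its left, z up, the work surface at z = 0. Lengths are in m, angles in rad, forces in N, time in s.
With the tool pointing down it reaches from about 0.35 to 0.875 m from the base axis. Payload 15.5 kg.
Tool frame: the origin (TCP) lies midway between the tips of the shut fingers; the grasp point (between the pads) lies 19 mm behind it; z points along the fingers, y is the direction in which the jaws open and shut (so a half turn about z gives the same grasp; the last joint's range is limited). The gripper opens to 85 mm and grips with 20 to 120 N. Pads are 22 mm wide; open, the fingers measure 114 mm over their backs; the gripper's body (76 mm by 85 mm) begins 54 mm behind the grasp point. The pads swing forward as they close: fully open they stand 13 mm farther back than shut.
Start: joints at [-1.333, 0.494, 1.345, -0, 1.302, -0.096], TCP at [0.204, -0.591, 0.231] pointing down, gripper open.
Joint ranges: [-2.91, 2.91], [-0.82, 2.16], [0.22, 2.67], [-1.22, 4.37], [0.12, 2.79], [-3.08, 3.08]. Speed limits (rad/s): [1.89, 1.89, 2.57, 3.01, 3.01, 3.01].

## Interface

Orientations are given as a unit quaternion [x, y, z, w].
In Python, from cell import readout, viewer, job gives the robot as it stands.
- The arm moves only by the shell command python3 -m creep 'ROWS'. ROWS is JSON, a list of rows, each an object of numbers: "tx", "ty", "tz": the shift along the world's x, y, z in mm; "wx", "wy", "wz": the turn, a rotation vector about the world's x, y, z in rad; "claw": the closure, from 0 (fully open) to 1 (shut). A call has 1 to 10 rows; each row is the pose to reach, as a shift and turn from the pose measured when the call began; what a row does not reach only later rows make up. A row lasts 1/12 s, in which the tool goes at most 41.7 mm and 7.16 degrees, less where a joint would pass 70% of its speed; a pose out of reach is approached as far as the arm can. A call with a gripper value outside its range is refused whole. The fingers move at their own pace and stop on an object; the grip force is fixed at half the most. Time passes only in rows, so rows that repeat a pose let the fingers close. It gives the time, the measured TCP pose, the force and the opening at its end, in the units of the state.
- readout.get_obs(): the state, without advancing time (a new reading comes with each control period).
- viewer.read_camera(name): name is "side" or "top" or "wrist"; returns a dict with "image" (480x640x3 uint8, red, green, blue), "range_z" (480x640 float32, m along the optical axis (not along the pixel's ray), 0 where there is no reading), "K" (3x3 intrinsics, pixels), "dist_coeffs" ([k1, k2, p1, p2, k3] as OpenCV has them; the pictures are not rectified), "camera_from_world" (4x4, takes a point from world to camera coordinates). Camera axes: x right, y down, z forward; pixel columns grow to the right and rows downward; lengths in m; the calibration is good to about 2 mm. A picture is of the moment at which its call begins.
- job.close_job(): hands the job in, once; it reports no verdict.
The state is a dict: "time_s": time; "joint_positions": joint angles; "joint_velocities": joint speeds; "joint_efforts": joint torques, N m; "tool_pos": TCP position; "ee_rot": TCP orientation; "contact_force": force on the tool from outside, world axes, zero at the start; "ft_torque": the same for the moment, N m; "gripper_width": finger opening in m.
Only numpy, scipy, OpenCV 4.12 (cv2) and the standard library are available. Lean on these libraries where they do the work, as an engineer would, in place of code of your own. Each camera call takes 0.05 s, during which the arm holds its last target.

## Task

Slide the blue plaque in the drilling jig fully up against its end stop, then pick the brown drilling template off the green mat by its handle and hang it on the jig's two pins, both holes together, until it lies flat on the pin bar and the rest pads, and let go. Do it by feel with a light touch: the pin bar may be set anywhere along its slots, and nothing may be rammed or dropped. Leave the other things on the bench where they are.

Things in the scene. Friction and masses are not known exactly. Their poses are not given: they have to be found in the camera images.
- jig: Drilling jig screwed to the bench: plywood base 280 (x) x 300 (y) x 18. Origin: centre of the base's underside, on the table top; z up, x points to the end with the pins, y along the pin row. All heights given below are above the table. It carries the plaque's nest, two rest pads and the pin bar.
- nest (a point): Middle of the nest's floor where the plaque belongs: jig x -5, y 0, height 18. Two low wooden side guides run along x from -50 to +40 beside it, inner faces at y +-62, tops at height 24.
- stop_face (a point): Middle of the wooden end stop's working face, at jig x +40, y 0, height 22. The face looks to jig -x; it is 140 wide, its top at height 24.
- rest_pads (a point): Midway between the two aluminium rest pads, at their top: jig x -78, y 0, height 28. Each pad is 20 (x) x 30 (y), centred at y +-90.
- pins_zero (a point): Where the midpoint between the two pins, at the level of the bar's top, would be if the pin bar stood hard up against the back of the end stop: jig x +62, y 0, height 28. Pins at y +-90, 10 in diameter, 23 tall (tops at height 51), straight, with a small chamfer to 8.4 diameter over the last 2.
- bar_zero (a point): Same point, for the steel pin bar: 24 (x) x 290 (y), top at height 28, a black clamp knob (19 diameter, top at 40) at y +-131. It is clamped fast along slots in the base, for each job 5 to 41 mm farther along jig +x than this point, skewed up to 0.008 rad about its middle, no y play. This setting is not reported: find the pins by touch or eye.
- plaque: Blue plywood plaque with yellow star and stripe, 90 (x) x 120 (y) x 8 thick, about 60 g. Origin: centre of its underside; z up, x towards the end stop (far edge x +45, near edge x -45). It starts loose in the nest, 15 to 40 mm short of the stop, and slides freely. Fully home, its origin is at jig x -5.
- template: Brown drilling template: plate 225 (x -100 to +125) x 220 (y) x 8 thick, about 500 g, two steel-ringed through holes at x +85, y +-90; its small drill bushes are not open. Origin: on the underside, below the handle; z up, x towards the holed edge. Starts flat on the mat; goes on the jig with its x along the jig's x. Fully home its underside is at height 28, flat on bar and pads.
- handle (a point): Centre of the template's black bridge handle bar, 50 above the plate's underside, over its origin, 12 from the balance point. The bar is 16 wide (x), 18 high (41 to 59 above the underside), 108 long along y, open underneath between its feet at y +-48 (33 clear above the plate).
- hole_left (a point): Lower mouth of the template's locating hole at template x +85, y +90 (12 in diameter).
- hole_right (a point): Lower mouth of the template's locating hole at template x +85, y -90 (12 in diameter).
- mat: Green cutting mat, 340 (x) x 300 (y) x 3, fixed; origin at the centre of its underside. The template lies on its nearer part.
- brush: Bystander: wooden-handled dusting brush, 170 long, lying on the far part of the mat; origin at the centre of its underside.
- marker: Bystander: white square-bodied marker pen, 125 long, lying on the mat beyond the brush; origin at the centre of its underside.
- jar: Bystander: yellow paint jar, 66 diameter, 75 tall; origin at the centre of its underside.
- cup: Bystander: white paper cup, 72 diameter, 85 tall, standing near the robot's base; origin at the centre of its underside.
- plate: Bystander: white paper plate of sequins, 170 diameter, 14 high; origin at the centre of its underside.
- tape: Bystander: roll of masking tape lying flat, 96 diameter, 24 high; origin at the centre of its underside.
Not all that is in view belongs to the job. Leave any purple or turquoise look-alike of the plaque alone.

How it is judged:
By the outcome, as a careful person would: the job done as asked, in the order asked, and still so for the second after the job is handed in, with the robot touching nothing.
It also fails if it takes over 61 s, if anything falls off the work surface, if the arm or the gripper's body presses on something with over 40 N, if the wrist force passes 120 N, or if a joint passes its speed limit or range.

## Working session

There is one attempt and no reset: what is moved stays moved. The work goes in short steps, Python scripts to look and compute and a shell command to move; the robot and the scene stay as the last step left them, time stands still between calls to the robot, and variables do not carry over. Pictures are saved under pics/ and viewed, and the job is handed in when it is done.

```bash
ls; mkdir -p pics; cat > h.py <<'E'
import numpy as np, cv2
from cell import readout, viewer, job
def cam(n):
    c=viewer.read_camera(n); return c
def save(c,name): cv2.imwrite('pics/'+name,cv2.cvtColor(c['image'],cv2.COLOR_RGB2BGR))
def ray(c,uv):
    uv=np.array(uv,float).reshape(-1,1,2)
    n=cv2.undistortPoints(uv,c['K'],np.array(c['dist_coeffs'])).reshape(-1,2)
    T=np.array(c['camera_from_world']);R=T[:3,:3];t=T[:3,3]
    d=np.c_[n,np.ones(len(n))]@R
    return -R.T@t,d
def onplane(c,uv,z):
    o,d=ray(c,uv); s=(z-o[2])/d[:,2]
    return o+d*s[:,None]
def proj(c,P):
    T=np.array(c['camera_from_world'])
    rv=cv2.Rodrigues(T[:3,:3])[0]
    return cv2.projectPoints(np.array(P,float).reshape(-1,1,3),rv,T[:3,3],c['K'],np.array(c['dist_coeffs']))[0].reshape(-1,2)
def depthpts(c,uv):
    o,d=ray(c,uv); uv=np.array(uv,int).reshape(-1,2)
    return o+d*c['range_z'][uv[:,1],uv[:,0]][:,None]
def st():
    s=readout.get_obs(); print({k:np.round(v,4).tolist() for k,v in s.items() if k in('time_s','joint_positions','tool_pos','ee_rot','contact_force','ft_torque','gripper_width')})
E
python3 - <<'E'
from h import *
for n in('top','side','wrist'):
    c=cam(n); save(c,n+'0.png'); np.savez('c0_'+n,**{k:np.array(v) for k,v in c.items()})
    T=np.array(c['camera_from_world']); print(n,np.round(-T[:3,:3].T@T[:3,3],3),np.round(T[2,:3],3))
st()
E
```

```text
pics
top [ 0.326 -0.004  1.212] [ 0.146  0.006 -0.989]
side [-0.128  1.347  0.956] [ 0.379 -0.775 -0.506]
wrist [ 0.281 -0.564  0.373] [-0.295 -0.1   -0.95 ]
{'time_s': 0.15, 'joint_positions': [-1.3335, 0.4941, 1.346, 0.0, 1.3025, -0.0955], 'tool_pos': [0.2041, -0.5904, 0.2308], 'ee_rot': [0.9862, 0.1656, -0.0, -0.0005], 'contact_force': [0.1967, -0.3523, -0.3818], 'ft_torque': [-0.0053, -0.0633, -0.0461], 'gripper_width': 0.0852}
```

View pics/top0.png

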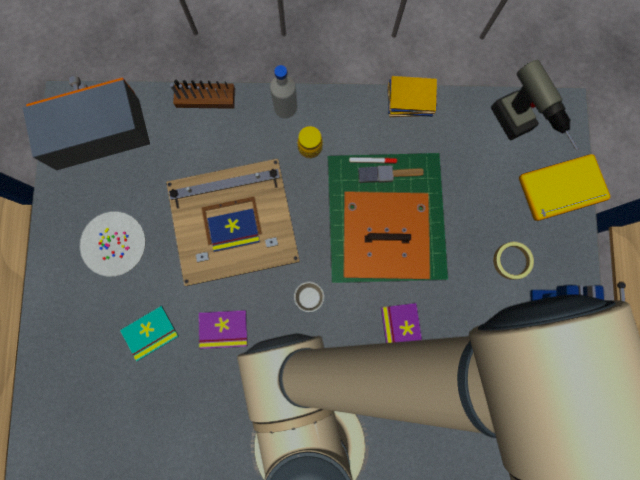

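View pics/side0.png

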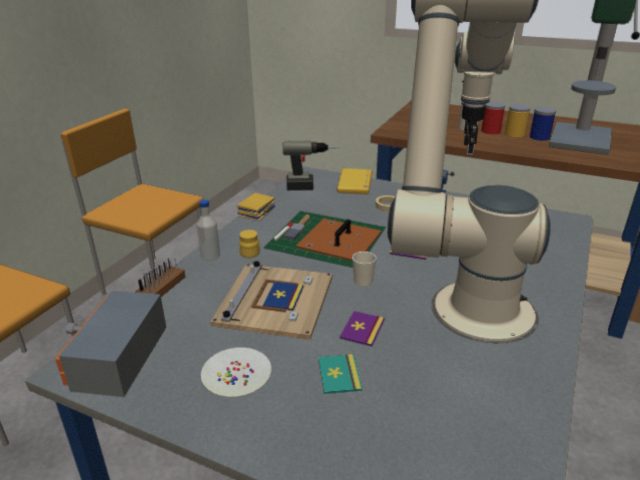

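View pics/wrist0.png

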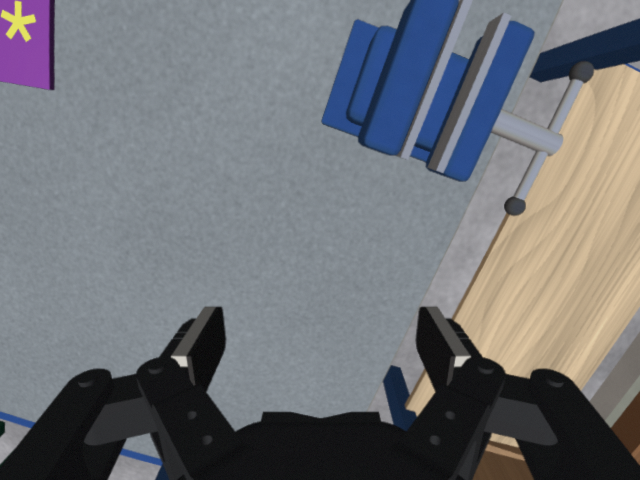

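The top view has the jig at about (233,220), the plaque at (233,228), the template at (387,235) with its handle at (387,238), and the cup at (308,296). I'll zoom in to measure.

```bash
python3 - <<'E'
import numpy as np,cv2
for n,(x0,y0,x1,y1),o in(('top',(160,150,310,290),'z_jig'),('top',(320,145,460,290),'z_tpl'),('side',(205,250,345,345),'z_sjig')):
    im=cv2.cvtColor(np.load(f'c0_{n}.npz')['image'],cv2.COLOR_RGB2BGR)[y0:y1,x0:x1]
    s=min(800/(x1-x0),600/(y1-y0)); s=int(s); print(o,s)
    cv2.imwrite(f'pics/{o}.png',cv2.resize(im,None,fx=s,fy=s,interpolation=cv2.INTER_CUBIC))
E
```

```text
z_jig 4
z_tpl 4
z_sjig 5
```

View pics/z_jig.png

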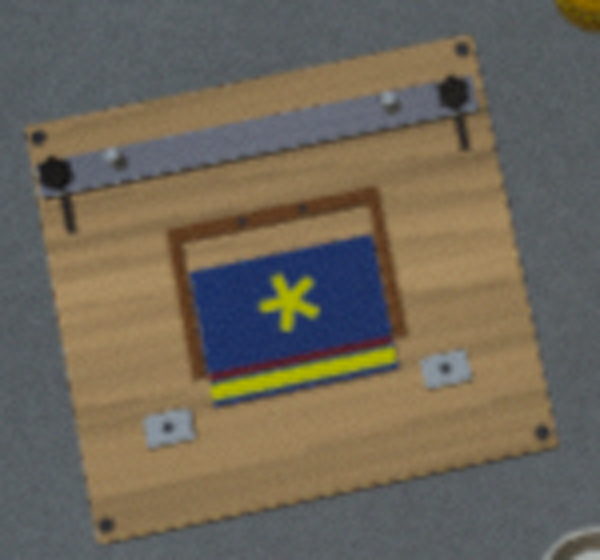

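View pics/z_tpl.png

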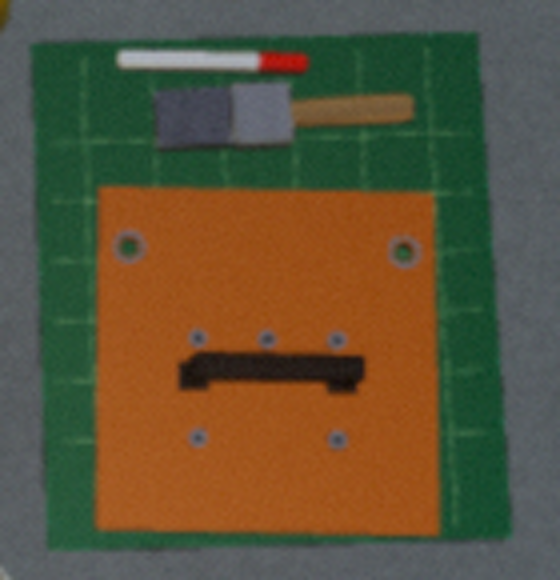

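View pics/z_sjig.png

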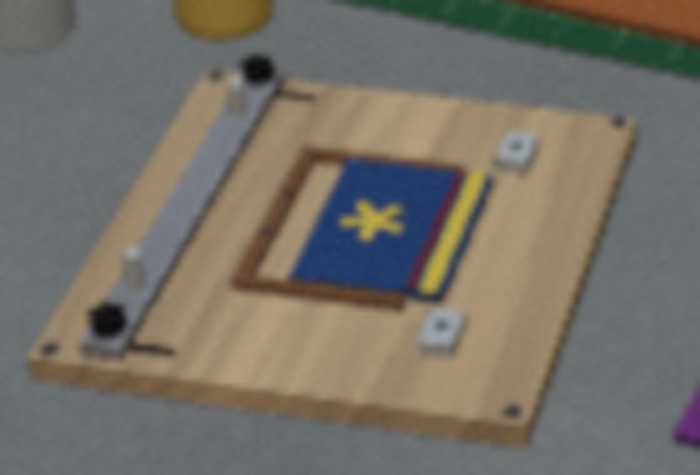

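```bash
cat > m.py <<'E'
from h import *
def quad(mask):
    cs,_=cv2.findContours(mask,cv2.RETR_EXTERNAL,cv2.CHAIN_APPROX_NONE); c=max(cs,key=cv2.contourArea)
    h=cv2.convexHull(c)
    # fit lines to four sides
    box=cv2.boxPoints(cv2.minAreaRect(h)); P=c.reshape(-1,2).astype(float); L=[]
    for i in range(4):
        a,b=box[i],box[(i+1)%4]; t=(b-a)/np.linalg.norm(b-a); n=np.array([-t[1],t[0]])
        s=(P-a)@t; d=np.abs((P-a)@n); l=np.linalg.norm(b-a)
        q=P[(s>.12*l)&(s<.88*l)&(d<5)]
        for _ in range(3):
            v=cv2.fitLine(q.astype(np.float32),cv2.DIST_HUBER,0,.01,.01).ravel()
            r=np.abs((q-v[2:])@np.array([-v[1],v[0]])); q=q[r<1.2] if (r<1.2).sum()>5 else q
        L.append(v)
    out=[]
    for i in range(4):
        a,b=L[i-1],L[i]; A=np.c_[a[:2],-b[:2]]; s=np.linalg.solve(A,b[2:]-a[2:]); out.append(a[2:]+s[0]*a[:2])
    return np.array(out)
E
python3 - <<'E'
from m import *
c=dict(np.load('c0_top.npz')); im=c['image']; hsv=cv2.cvtColor(im,cv2.COLOR_RGB2HSV)
H,S,V=[hsv[...,i].astype(int) for i in range(3)]
def roi(m,x0,y0,x1,y1):
    o=np.zeros(m.shape,np.uint8); o[y0:y1,x0:x1]=m[y0:y1,x0:x1]*255; return o
print('tpl hsv',hsv[260,387],'plaque',hsv[240,225],'wood',hsv[265,210])
mt=roi((H<14)&(S>150),335,180,440,285)
mj=roi((H>8)&(H<28)&(S>50),160,150,302,292)
mj=cv2.morphologyEx(mj,cv2.MORPH_CLOSE,np.ones((15,15)))
mp=roi(((H>105)&(H<130)&(S>140))|((H>22)&(H<32)&(S>150)),200,200,265,255)
mp=cv2.morphologyEx(mp,cv2.MORPH_CLOSE,np.ones((7,7)))
for n,m,z in(('tpl',mt,.011),('jig',mj,.018),('plq',mp,.026)):
    q=quad(m); 
    W=onplane(c,q,z); print(n,q.round(1).tolist()); print((W*1000).round(1)[:,:2].tolist(),'sides',np.linalg.norm(W-np.roll(W,-1,0),axis=1).round(4),'ctr',(W.mean(0)*1000).round(1))
    for i in range(4):
        e=W[(i+1)%4]-W[i]; print('  ang',np.degrees(np.arctan2(e[1],e[0])).round(2),end='')
    print()
    mm=m[::1]; print('depth z check', np.median(depthpts(c,np.argwhere(m>0)[:, ::-1])[:,2]))
cv2.imwrite('pics/masks.png',cv2.merge([mt,mj,mp]))
E
```

```text
tpl hsv [ 13 221 156] plaque [129 113  81] wood [ 18 108 153]
tpl [[345.0, 275.79998779296875], [345.0, 193.0], [426.5, 193.0], [428.3999938964844, 277.3999938964844]]
[[416.8, -82.6], [634.4, -81.5], [637.6, -295.8], [415.8, -296.0]] sides [0.2176 0.2143 0.2218 0.2134] ctr [ 526.1 -189.    11. ]
  ang 0.27  ang -89.16  ang -179.95  ang 89.73
depth z check 0.011470200595131042
jig [[166.1999969482422, 181.39999389648438], [277.29998779296875, 158.39999389648438], [298.8999938964844, 260.8999938964844], [184.10000610351562, 285.3999938964844]]
[[657.5, 389.0], [724.1, 98.3], [452.5, 35.9], [385.7, 326.8]] sides [0.2982 0.2786 0.2985 0.2788] ctr [554.9 212.5  18. ]
  ang -77.1  ang -167.06  ang 102.93  ang 12.89
depth z check 0.01974088049571221
plq [[208.5, 218.5], [251.60000610351562, 209.5], [257.20001220703125, 239.60000610351562], [213.10000610351562, 248.39999389648438]]
[[558.1, 270.9], [583.4, 160.3], [505.0, 143.4], [480.8, 255.3]] sides [0.1134 0.0802 0.1145 0.0789] ctr [531.8 207.5  26. ]
  ang -77.13  ang -167.78  ang 102.24  ang 11.36
depth z check 0.027192401098148133
```

View pics/masks.png

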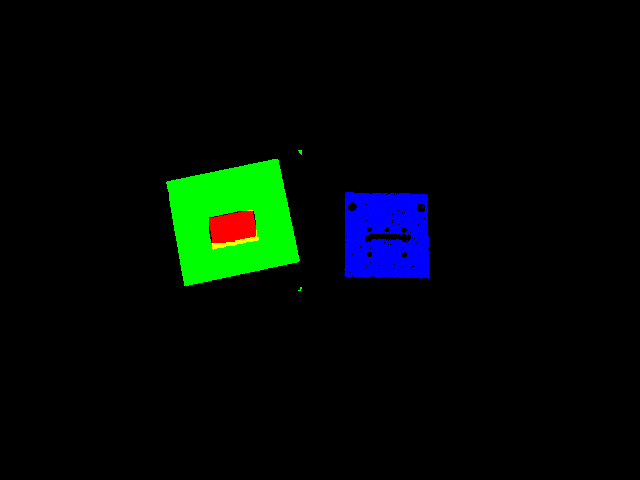

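Jig: centre about (555,212.5), yaw 0.225 rad, and its measured sides match the given size. The plaque is about 24 mm short of the stop. The template sits near (513,-189) with yaw about 0. First I go behind the plaque with the fingers shut.

```bash
R='{"tx":253,"ty":780,"tz":-60,"wz":1.463,"claw":1}'; true
python3 -m creep '[{"tx":253,"ty":780,"tz":-60,"wz":1.463,"claw":1},{"tx":253,"ty":780,"tz":-60,"wz":1.463,"claw":1},{"tx":253,"ty":780,"tz":-60,"wz":1.463,"claw":1},{"tx":253,"ty":780,"tz":-60,"wz":1.463,"claw":1},{"tx":253,"ty":780,"tz":-60,"wz":1.463,"claw":1},{"tx":253,"ty":780,"tz":-60,"wz":1.463,"claw":1},{"tx":253,"ty":780,"tz":-60,"wz":1.463,"claw":1},{"tx":253,"ty":780,"tz":-60,"wz":1.463,"claw":1},{"tx":253,"ty":780,"tz":-60,"wz":1.463,"claw":1},{"tx":253,"ty":780,"tz":-60,"wz":1.463,"claw":1}]'
python3 -c "
from h import *
st(); c=cam('wrist'); save(c,'w1.png'); np.savez('w1',**{k:np.array(v) for k,v in c.items()})"
```

```text
{'time_s': 0.15, 'joint_positions': [-1.3335, 0.4941, 1.346, 0.0, 1.3025, -0.0955], 'tool_pos': [0.2041, -0.5904, 0.2308], 'ee_rot': [0.9862, 0.1656, -0.0, -0.0005], 'contact_force': [0.1967, -0.3523, -0.3818], 'ft_torque': [-0.0053, -0.0633, -0.0461], 'gripper_width': 0.0852}$[0]: bad value
```

View pics/w1.png

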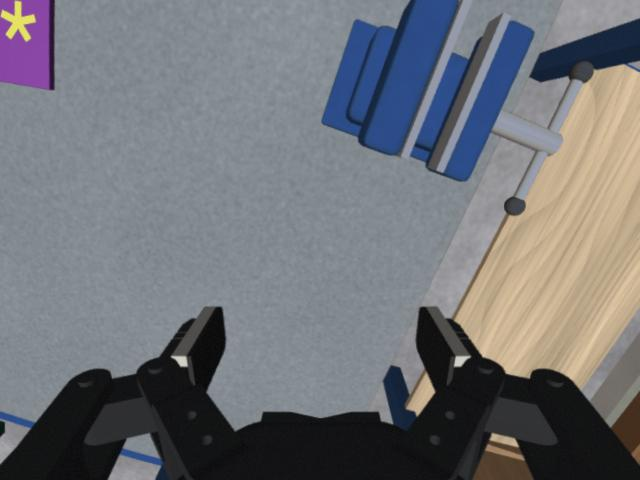

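The call was refused as "bad value", probably because the shift was larger than one call allows. I'll use smaller shifts.

```bash
python3 -m creep '[{"tx":12,"ty":39,"tz":-3,"wz":0.12,"claw":1},{"tx":24,"ty":78,"tz":-6,"wz":0.24,"claw":1},{"tx":36,"ty":117,"tz":-9,"wz":0.36,"claw":1},{"tx":48,"ty":156,"tz":-12,"wz":0.48,"claw":1},{"tx":60,"ty":195,"tz":-15,"wz":0.6,"claw":1},{"tx":72,"ty":234,"tz":-18,"wz":0.72,"claw":1},{"tx":84,"ty":273,"tz":-21,"wz":0.84,"claw":1},{"tx":96,"ty":312,"tz":-24,"wz":0.96,"claw":1},{"tx":108,"ty":351,"tz":-27,"wz":1.08,"claw":1},{"tx":120,"ty":390,"tz":-30,"wz":1.2,"claw":1}]'
python3 -c "
from h import *
st(); c=cam('wrist'); save(c,'w1.png'); np.savez('w1',**{k:np.array(v) for k,v in c.items()})"
```

```text
{'time_s': 0.2, 'joint_positions': [-1.3335, 0.494, 1.3459, -0.0, 1.3025, -0.0955], 'tool_pos': [0.2041, -0.5905, 0.2309], 'ee_rot': [0.9862, 0.1656, -0.0, -0.0004], 'contact_force': [-0.5335, -0.5328, -0.1378], 'ft_torque': [-0.0369, -0.0567, 0.0291], 'gripper_width': 0.0855}$[0]: bad value
```

View pics/w1.png

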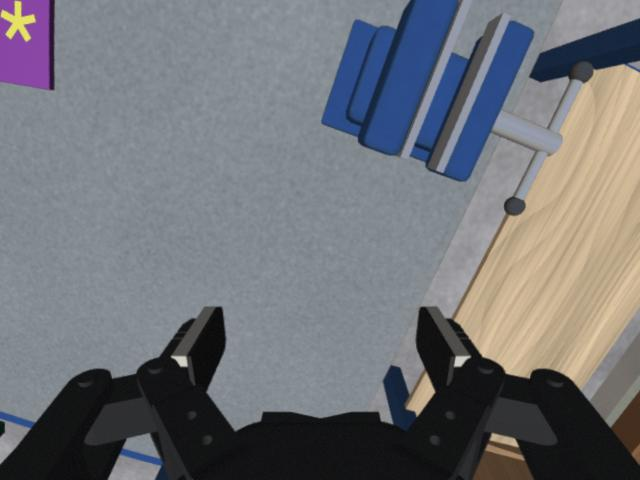

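```bash
python3 -m creep '[{"tx":12,"ty":39,"tz":-3,"wx":0,"wy":0,"wz":0.12,"claw":1}]'; python3 -m creep --help 2>&1 | head -20
```

```text
time_s: 0.33
tool_pos: [0.215, -0.5564, 0.2281]
ee_rot: [0.975, 0.222, -0.0, 0.002]
contact_force: [0.0, 0.9, -0.9]
gripper_width: 0.0754
invalid input: not JSON, or not a number
```

All seven keys are needed in every row.

```bash
python3 -m creep '[{"tx":13,"ty":39,"tz":-3,"wx":0,"wy":0,"wz":0.12,"claw":1},{"tx":26,"ty":78,"tz":-6,"wx":0,"wy":0,"wz":0.24,"claw":1},{"tx":39,"ty":117,"tz":-9,"wx":0,"wy":0,"wz":0.36,"claw":1},{"tx":52,"ty":156,"tz":-12,"wx":0,"wy":0,"wz":0.48,"claw":1},{"tx":65,"ty":195,"tz":-15,"wx":0,"wy":0,"wz":0.6,"claw":1},{"tx":78,"ty":234,"tz":-18,"wx":0,"wy":0,"wz":0.72,"claw":1},{"tx":91,"ty":273,"tz":-21,"wx":0,"wy":0,"wz":0.84,"claw":1},{"tx":104,"ty":312,"tz":-24,"wx":0,"wy":0,"wz":0.96,"claw":1},{"tx":117,"ty":351,"tz":-27,"wx":0,"wy":0,"wz":1.08,"claw":1},{"tx":130,"ty":390,"tz":-30,"wx":0,"wy":0,"wz":1.2,"claw":1}]'
python3 -c "
from h import *
st(); c=cam('wrist'); save(c,'w1.png'); np.savez('w1',**{k:np.array(v) for k,v in c.items()})"
```

```text
time_s: 1.17
tool_pos: [0.3451, -0.1646, 0.1982]
ee_rot: [0.677, 0.736, 0.001, 0.002]
contact_force: [1.4, -0.1, -0.6]
gripper_width: 0.0002
{'time_s': 1.1667, 'joint_positions': [-0.6025, 0.1989, 1.9476, 0.0011, 0.9909, -0.6855], 'tool_pos': [0.3451, -0.1646, 0.1982], 'ee_rot': [0.6774, 0.7356, 0.0008, 0.002], 'contact_force': [1.3849, -0.1299, -0.6003], 'ft_torque': [-0.0051, -0.036, -0.0623], 'gripper_width': 0.0002}
```

View pics/w1.png

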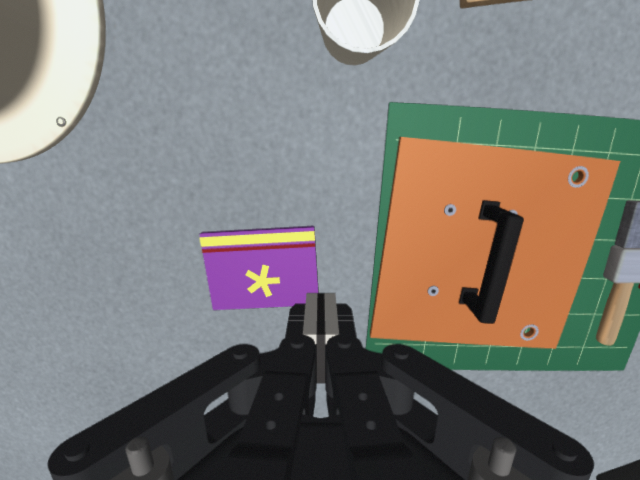

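The wrist view shows the template with its rings at (578,177) and (529,332) and the handle around (497,262). I continue to the jig.

```bash
python3 -m creep '[{"tx":12,"ty":38,"tz":0,"wx":0,"wy":0,"wz":0.03,"claw":1},{"tx":24,"ty":76,"tz":0,"wx":0,"wy":0,"wz":0.06,"claw":1},{"tx":36,"ty":114,"tz":0,"wx":0,"wy":0,"wz":0.09,"claw":1},{"tx":48,"ty":152,"tz":0,"wx":0,"wy":0,"wz":0.12,"claw":1},{"tx":60,"ty":190,"tz":0,"wx":0,"wy":0,"wz":0.143,"claw":1},{"tx":72,"ty":228,"tz":0,"wx":0,"wy":0,"wz":0.143,"claw":1},{"tx":84,"ty":266,"tz":-5,"wx":0,"wy":0,"wz":0.143,"claw":1},{"tx":96,"ty":304,"tz":-15,"wx":0,"wy":0,"wz":0.143,"claw":1},{"tx":108,"ty":342,"tz":-30,"wx":0,"wy":0,"wz":0.143,"claw":1},{"tx":112,"ty":355,"tz":-60,"wx":0,"wy":0,"wz":0.143,"claw":1}]'
python3 -c "
from h import *
st(); c=cam('wrist'); save(c,'w2.png'); np.savez('w2',**{k:np.array(v) for k,v in c.items()})"
```

```text
time_s: 2.05
tool_pos: [0.4609, 0.2017, 0.139]
ee_rot: [0.617, 0.787, 0.005, 0.002]
contact_force: [1.8, -0.6, 0.2]
gripper_width: -0.0001
{'time_s': 2.05, 'joint_positions': [0.2926, 0.4418, 1.7594, 0.0022, 0.9304, 0.0503], 'tool_pos': [0.4609, 0.2017, 0.139], 'ee_rot': [0.617, 0.787, 0.0046, 0.0021], 'contact_force': [1.7646, -0.6129, 0.2422], 'ft_torque': [-0.061, 0.0069, 0.0027], 'gripper_width': -0.0001}
```

View pics/w2.png

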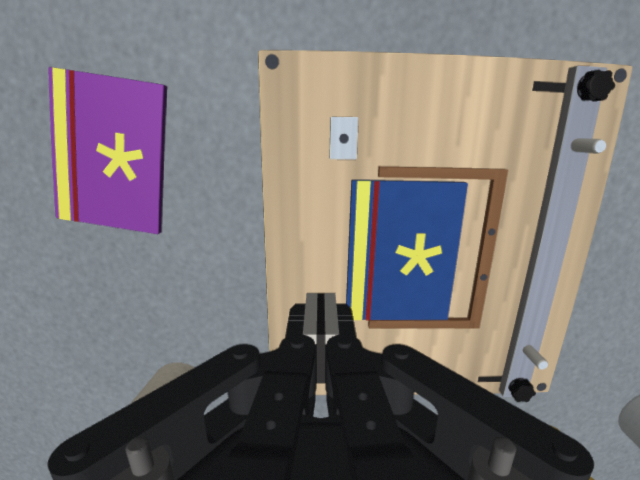

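From here everything needed is in view: pin tops at about (600,146) and (543,364), the plaque's near edge at x≈350, and the jig corners. I'll zoom in on the pins and measure them.

```bash
python3 - <<'E'
from h import *
c=dict(np.load('w2.npz')); im=cv2.cvtColor(c['image'],cv2.COLOR_RGB2BGR)
a=cv2.resize(im[120:190,560:630],None,fx=8,fy=8,interpolation=cv2.INTER_CUBIC)[:, :400*2]
b=cv2.resize(im[325:405,500:570],None,fx=7,fy=7,interpolation=cv2.INTER_CUBIC)
H=560; a=cv2.resize(im[130:170,560:620],None,fx=6,fy=6,interpolation=cv2.INTER_CUBIC); b=cv2.resize(im[335:375,510:570],None,fx=6,fy=6,interpolation=cv2.INTER_CUBIC)
cv2.imwrite('pics/z_pins2.png',np.hstack([a,b]))
J=np.array([554.9,212.5]);t=0.2252;R=np.array([[np.cos(t),-np.sin(t)],[np.sin(t),np.cos(t)]])
def jig(uv,z): 
    W=onplane(c,uv,z)*1000; return (W[:,:2].round(1).tolist(), ((W[:,:2]-J)@R).round(1).tolist())
print('pins',jig([[600,146],[543,364]],.051))
print('base corners', jig([[260,51],[631,66],[547,392]],.018))
print('plq corners', jig([[352,180],[467,182],[448,321],[347,319]],.026))
print('stop inner top/face', jig([[489,181],[470,318]],.024))
print(depthpts(c,[[600,146],[543,364],[541,359],[595,146],[420,210]]).round(4).tolist())
E
```

```text
pins ([[632.8, 321.1], [671.8, 146.5]], [[100.2, 88.4], [99.2, -90.4]])
base corners ([[389.2, 325.3], [658.0, 387.3], [725.1, 96.9]], [[-136.3, 147.0], [139.5, 147.4], [140.1, -150.7]])
plq corners ([[475.1, 253.7], [561.4, 273.6], [589.9, 155.8], [502.7, 137.6]], [[-68.6, 58.0], [20.0, 58.1], [21.4, -63.0], [-67.6, -61.3]])
stop inner top/face ([[579.0, 278.6], [609.3, 162.1]], [[38.2, 59.0], [41.8, -61.2]])
[[0.6337, 0.3213, 0.0499], [0.6716, 0.1467, 0.0513], [0.6705, 0.1492, 0.0481], [0.6298, 0.3202, 0.0502], [0.533, 0.2441, 0.0261]]
```

View pics/z_pins2.png

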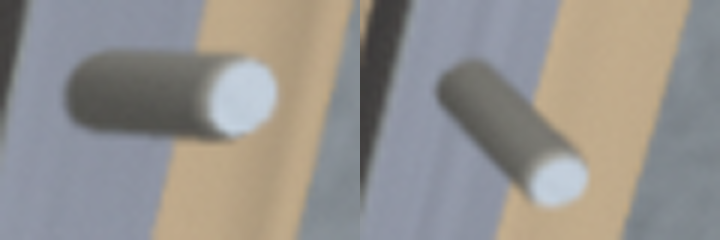

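Pins are at jig x≈100 and about 179 mm apart (180 given); the bar offset is about 38 mm. The plaque's near edge is at jig x≈-68, so the gap is about 20 mm. I go down behind it.

```bash
python3 -m creep '[{"tx":1,"ty":-10,"tz":-30,"wx":0,"wy":0,"wz":0,"claw":1},{"tx":1,"ty":-10,"tz":-65,"wx":0,"wy":0,"wz":0,"claw":1},{"tx":1,"ty":-10,"tz":-90,"wx":0,"wy":0,"wz":0,"claw":1},{"tx":1,"ty":-10,"tz":-90,"wx":0,"wy":0,"wz":0,"claw":1},{"tx":1,"ty":-10,"tz":-90,"wx":0,"wy":0,"wz":0,"claw":1}]'
python3 -c "
from h import *
st(); c=cam('wrist'); save(c,'w3.png'); c=cam('side'); save(c,'s3.png')"
```

```text
time_s: 2.52
tool_pos: [0.4585, 0.1907, 0.0423]
ee_rot: [0.617, 0.787, 0.0, -0.001]
contact_force: [0.3, -0.1, 0.3]
gripper_width: -0.0003
{'time_s': 2.5167, 'joint_positions': [0.2726, 0.602, 1.8457, 0.0029, 0.6947, 0.029], 'tool_pos': [0.4585, 0.1907, 0.0423], 'ee_rot': [0.6168, 0.7871, 0.0002, -0.001], 'contact_force': [0.3247, -0.1474, 0.2661], 'ft_torque': [0.0366, -0.044, 0.043], 'gripper_width': -0.0003}
```

View pics/w3.png

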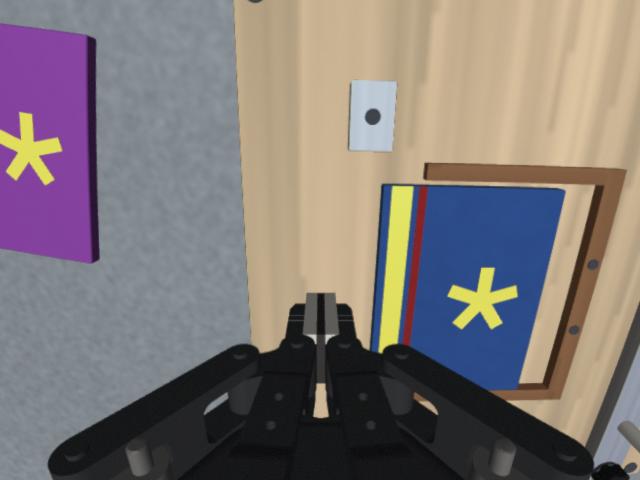

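Now down to z≈0.021, then forward along jig +x in small steps.

```bash
python3 -m creep '[{"tx":0,"ty":0,"tz":-10,"wx":0,"wy":0,"wz":0,"claw":1},{"tx":0,"ty":0,"tz":-18,"wx":0,"wy":0,"wz":0,"claw":1},{"tx":0,"ty":0,"tz":-20.5,"wx":0,"wy":0,"wz":0,"claw":1},{"tx":0,"ty":0,"tz":-20.5,"wx":0,"wy":0,"wz":0,"claw":1}]'
python3 -m creep '[{"tx":3.9,"ty":0.9,"tz":0,"wx":0,"wy":0,"wz":0,"claw":1},{"tx":7.8,"ty":1.8,"tz":0,"wx":0,"wy":0,"wz":0,"claw":1},{"tx":11.7,"ty":2.7,"tz":0,"wx":0,"wy":0,"wz":0,"claw":1},{"tx":11.7,"ty":2.7,"tz":0,"wx":0,"wy":0,"wz":0,"claw":1}]'
python3 -m creep '[{"tx":2,"ty":0.45,"tz":0,"wx":0,"wy":0,"wz":0,"claw":1},{"tx":3.9,"ty":0.9,"tz":0,"wx":0,"wy":0,"wz":0,"claw":1},{"tx":5.9,"ty":1.35,"tz":0,"wx":0,"wy":0,"wz":0,"claw":1},{"tx":5.9,"ty":1.35,"tz":0,"wx":0,"wy":0,"wz":0,"claw":1}]'
python3 -c "
from h import *
c=cam('wrist'); save(c,'w4.png')"
```

```text
time_s: 2.95
tool_pos: [0.4596, 0.1911, 0.0231]
ee_rot: [0.617, 0.787, 0.002, 0.0]
contact_force: [0.2, 0.1, 0.6]
gripper_width: 0.0001
time_s: 3.28
tool_pos: [0.4727, 0.1941, 0.0234]
ee_rot: [0.617, 0.787, 0.002, 0.001]
contact_force: [-0.1, -0.1, 0.3]
gripper_width: -0.0002
time_s: 3.62
tool_pos: [0.4791, 0.1956, 0.0234]
ee_rot: [0.617, 0.787, 0.002, 0.001]
contact_force: [0.4, 0.5, -0.0]
gripper_width: 0.0001
```

View pics/w4.png

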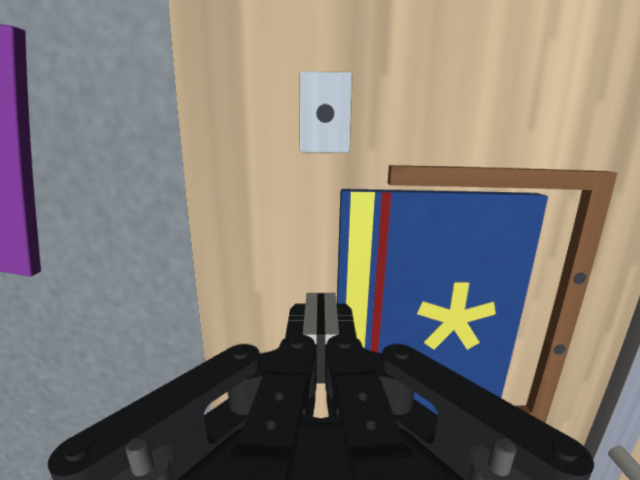

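```bash
python3 -m creep '[{"tx":0,"ty":0,"tz":-2,"wx":0,"wy":0,"wz":0,"claw":1},{"tx":2,"ty":0.45,"tz":-2,"wx":0,"wy":0,"wz":0,"claw":1},{"tx":3.9,"ty":0.9,"tz":-2,"wx":0,"wy":0,"wz":0,"claw":1},{"tx":5.9,"ty":1.35,"tz":-2,"wx":0,"wy":0,"wz":0,"claw":1}]'
python3 -m creep '[{"tx":2,"ty":0.45,"tz":0,"wx":0,"wy":0,"wz":0,"claw":1},{"tx":3.9,"ty":0.9,"tz":0,"wx":0,"wy":0,"wz":0,"claw":1},{"tx":5.9,"ty":1.35,"tz":0,"wx":0,"wy":0,"wz":0,"claw":1},{"tx":5.9,"ty":1.35,"tz":0,"wx":0,"wy":0,"wz":0,"claw":1}]'
python3 -c "
from h import *
c=cam('wrist'); save(c,'w5.png');np.savez('w5',**{k:np.array(v) for k,v in c.items()})"
```

```text
time_s: 4.0
tool_pos: [0.4848, 0.1969, 0.0213]
ee_rot: [0.617, 0.787, 0.002, 0.0]
contact_force: [0.1, 0.3, -0.6]
gripper_width: -0.0002
time_s: 4.33
tool_pos: [0.4912, 0.1983, 0.0214]
ee_rot: [0.617, 0.787, 0.002, 0.001]
contact_force: [0.3, -0.8, -0.1]
gripper_width: -0.0002
```

View pics/w5.png

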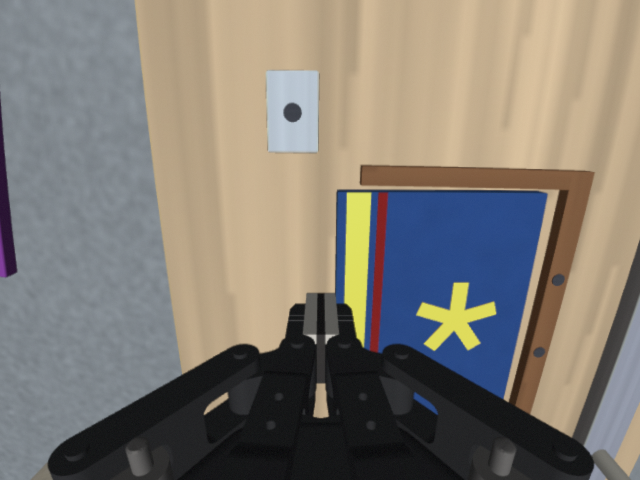

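The plaque has moved; the gap to the stop is now (545→562 px), about 8 mm.

```bash
python3 -m creep '[{"tx":1.5,"ty":0.35,"tz":0,"wx":0,"wy":0,"wz":0,"claw":1},{"tx":3,"ty":0.7,"tz":0,"wx":0,"wy":0,"wz":0,"claw":1},{"tx":4,"ty":0.9,"tz":0,"wx":0,"wy":0,"wz":0,"claw":1},{"tx":4,"ty":0.9,"tz":0,"wx":0,"wy":0,"wz":0,"claw":1}]'
python3 -m creep '[{"tx":1,"ty":0.23,"tz":0,"wx":0,"wy":0,"wz":0,"claw":1},{"tx":1,"ty":0.23,"tz":0,"wx":0,"wy":0,"wz":0,"claw":1}]'
python3 -m creep '[{"tx":1,"ty":0.23,"tz":0,"wx":0,"wy":0,"wz":0,"claw":1},{"tx":1,"ty":0.23,"tz":0,"wx":0,"wy":0,"wz":0,"claw":1}]'
python3 -c "
from h import *
c=cam('wrist'); save(c,'w6.png');np.savez('w6',**{k:np.array(v) for k,v in c.items()})"
```

```text
time_s: 4.72
tool_pos: [0.4953, 0.1992, 0.0214]
ee_rot: [0.617, 0.787, 0.003, 0.001]
contact_force: [-0.4, 0.1, 1.0]
gripper_width: -0.0002
time_s: 4.88
tool_pos: [0.4965, 0.1995, 0.0214]
ee_rot: [0.617, 0.787, 0.003, 0.001]
contact_force: [0.5, -0.1, 0.3]
gripper_width: 0.0002
time_s: 5.05
tool_pos: [0.4976, 0.1998, 0.0214]
ee_rot: [0.617, 0.787, 0.003, 0.001]
contact_force: [-0.2, 0.3, 1.0]
gripper_width: 0.0001
```

View pics/w6.png

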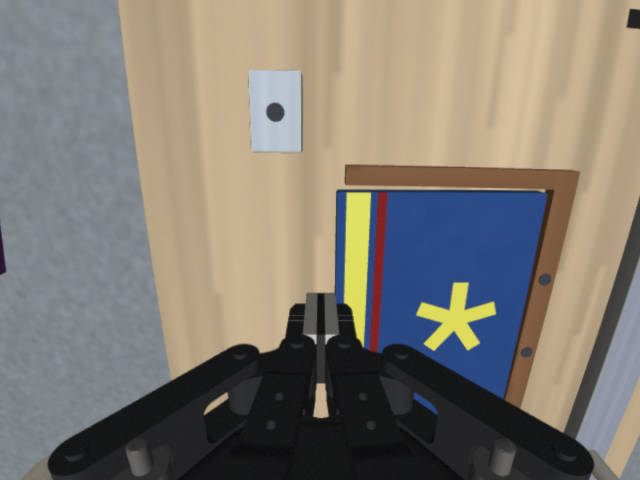

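The remaining gap is only about 1–3 mm, so I step 1 mm at a time until I feel contact.

```bash
python3 -m creep '[{"tx":1,"ty":0.23,"tz":0,"wx":0,"wy":0,"wz":0,"claw":1},{"tx":1,"ty":0.23,"tz":0,"wx":0,"wy":0,"wz":0,"claw":1}]' | grep -E "tool_pos|force"
python3 -m creep '[{"tx":0.7,"ty":0.16,"tz":0,"wx":0,"wy":0,"wz":0,"claw":1},{"tx":0.7,"ty":0.16,"tz":0,"wx":0,"wy":0,"wz":0,"claw":1}]'| grep -E "tool_pos|force"
python3 -m creep '[{"tx":0.7,"ty":0.16,"tz":0,"wx":0,"wy":0,"wz":0,"claw":1},{"tx":0.7,"ty":0.16,"tz":0,"wx":0,"wy":0,"wz":0,"claw":1}]'| grep -E "tool_pos|force"
python3 -c "
from h import *
c=cam('wrist'); save(c,'w7.png');np.savez('w7',**{k:np.array(v) for k,v in c.items()})"
```

```text
tool_pos: [0.4988, 0.2, 0.0214]
contact_force: [0.6, -0.8, -0.1]
tool_pos: [0.4996, 0.2002, 0.0214]
contact_force: [-1.9, -0.1, 0.2]
tool_pos: [0.4998, 0.2003, 0.0213]
contact_force: [-3.8, 0.1, 2.3]
```

View pics/w7.png

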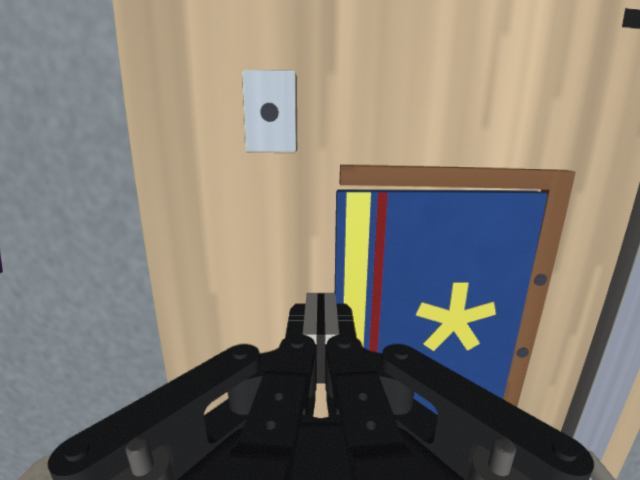

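Contact: 3.8 N, the tool has stalled, and no gap shows. One more gentle half millimetre to square it up, then I back off and rise.

```bash
python3 -m creep '[{"tx":0.6,"ty":0.14,"tz":0,"wx":0,"wy":0,"wz":0,"claw":1},{"tx":0.6,"ty":0.14,"tz":0,"wx":0,"wy":0,"wz":0,"claw":1}]'| grep -E "tool_pos|force"
python3 -m creep '[{"tx":-6,"ty":-1.4,"tz":0,"wx":0,"wy":0,"wz":0,"claw":1},{"tx":-14,"ty":-3,"tz":2,"wx":0,"wy":0,"wz":0,"claw":1},{"tx":-14,"ty":-3,"tz":35,"wx":0,"wy":0,"wz":0,"claw":0.5},{"tx":0,"ty":0,"tz":70,"wx":0,"wy":0,"wz":0,"claw":0},{"tx":30,"ty":0,"tz":100,"wx":0,"wy":0,"wz":0,"claw":0},{"tx":65,"ty":-10,"tz":120,"wx":0,"wy":0,"wz":0,"claw":0},{"tx":90,"ty":-20,"tz":120,"wx":0,"wy":0,"wz":0,"claw":0},{"tx":90,"ty":-20,"tz":120,"wx":0,"wy":0,"wz":0,"claw":0},{"tx":90,"ty":-20,"tz":120,"wx":0,"wy":0,"wz":0,"claw":0}]'
python3 -c "
from h import *
st();c=cam('wrist'); save(c,'w8.png');np.savez('w8',**{k:np.array(v) for k,v in c.items()})"
```

```text
tool_pos: [0.4999, 0.2003, 0.0213]
contact_force: [-5.6, -0.1, 4.7]
time_s: 6.57
tool_pos: [0.5905, 0.1797, 0.1413]
ee_rot: [0.617, 0.787, 0.002, 0.001]
contact_force: [-1.1, 0.1, -0.4]
gripper_width: 0.0832
{'time_s': 6.5667, 'joint_positions': [0.1975, 0.5756, 1.47, 0.0024, 1.0918, -0.0436], 'tool_pos': [0.5905, 0.1797, 0.1413], 'ee_rot': [0.6174, 0.7867, 0.0023, 0.0005], 'contact_force': [-1.0843, 0.0619, -0.4316], 'ft_torque': [0.0103, -0.0026, 0.0167], 'gripper_width': 0.0832}
```

View pics/w8.png

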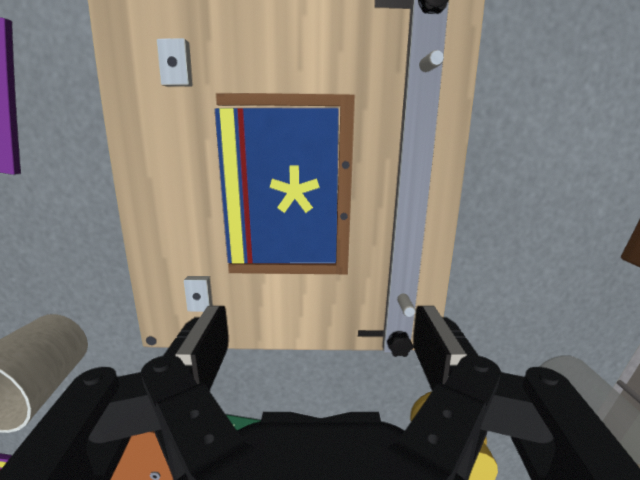

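The plaque sits against the stop with no gap (340 px) and parallel to it. Pin tops are at about (436,58) and (408,309).

```bash
cat > pins.py <<'E'
from h import *
def disk(c,u,v,r=12,thr=None,z=.051):
    g=c['image'].min(2).astype(float); u0,v0=int(u)-r,int(v)-r
    p=g[v0:v0+2*r,u0:u0+2*r]; t=thr or 0.8*p.max()+0.2*np.median(p)
    m=(p>t).astype(np.uint8); n,l,s,cc=cv2.connectedComponentsWithStats(m); k=1+np.argmax(s[1:,4])
    q=cc[k]+[u0,v0]; return q,s[k].tolist(),p.max(),np.median(p)
E
python3 - <<'E'
from pins import *
J=np.array([554.9,212.5]);t=0.2252;R=np.array([[np.cos(t),-np.sin(t)],[np.sin(t),np.cos(t)]])
for f,L in(('w2',((600,146),(543,364))),('w8',((436,58),(408,309)))):
    c=dict(np.load(f+'.npz')); P=[]
    print(c['K'].tolist(),c['dist_coeffs'])
    for u,v in L:
        q,s,mx,md=disk(c,u,v); print(f,q.round(2),s,mx,md); P.append(onplane(c,[q],.051)[0]*1000)
    P=np.array(P); d=P[0]-P[1]; print('pins',P[:,:2].round(2).tolist(),'mid',P.mean(0).round(2)[:2],'dist',np.linalg.norm(d).round(2),'yaw',np.arctan2(-d[0],d[1]).round(4),'jig',((P[:,:2]-J)@R).round(1).tolist())
c=dict(np.load('w8.npz')); W=onplane(c,[[216,109],[339,108],[337,263],[229,264]],.026)*1000
print('plq',((W[:,:2]-J)@R).round(1).tolist()); W=onplane(c,[[341,107],[338,265]],.024)*1000; print('stop',((W[:,:2]-J)@R).round(1).tolist())
im=cv2.cvtColor(c['image'],cv2.COLOR_RGB2BGR)
cv2.imwrite('pics/z8.png',np.hstack([cv2.resize(im[40:80,410:460],None,fx=8,fy=8),cv2.resize(im[285:325,380:430],None,fx=8,fy=8)]))
E
```

```text
[[335.809215608071, 0.0, 320.41834287747713], [0.0, 335.809215608071, 243.66737614506866], [0.0, 0.0, 1.0]] [-0.04846249  0.          0.          0.          0.        ]
w2 [600.36 145.86] [8, 6, 10, 12, 91] 196.0 134.0
w2 [543. 365.] [8, 10, 9, 7, 51] 195.0 139.0
pins [[632.99, 321.23], [672.31, 145.57]] mid [652.65 233.4 ] dist 180.01 yaw 0.2202 jig [[100.4, 88.5], [99.5, -91.5]]
[[335.809215608071, 0.0, 320.41834287747713], [0.0, 335.809215608071, 243.66737614506866], [0.0, 0.0, 1.0]] [-0.04846249  0.          0.          0.          0.        ]
w8 [436.68  56.98] [7, 5, 12, 13, 120] 184.0 131.0
w8 [409.11 311.47] [9, 11, 9, 8, 57] 184.0 132.0
pins [[632.96, 321.36], [672.09, 145.77]] mid [652.53 233.57] dist 179.89 yaw 0.2192 jig [[100.4, 88.7], [99.3, -91.2]]
plq [[-47.8, 57.2], [41.0, 58.7], [42.9, -60.7], [-46.3, -62.7]]
stop [[42.5, 59.6], [43.9, -63.3]]
```

View pics/z8.png

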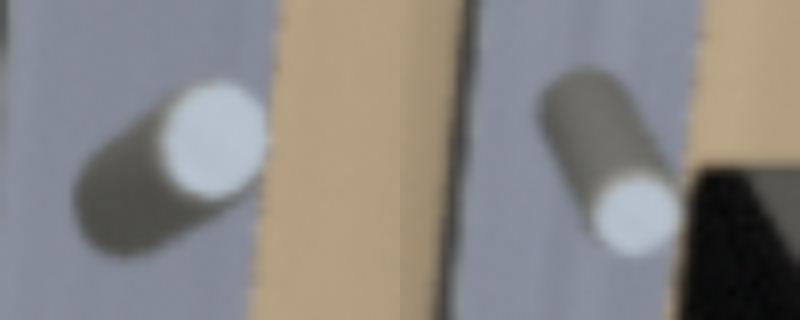

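The two views agree on the pins: midpoint (652.5,233.5), spacing 180.0, yaw 0.2195. Next, the template holes.

```bash
python3 - <<'E'
from h import *
c=dict(np.load('w1.npz')); P=onplane(c,[[578,177],[529.5,332]],.011)*1000; d=P[0]-P[1]
y=np.arctan2(-d[0],d[1]); m=P.mean(0); print(P.round(1),np.linalg.norm(d),y,'origin',m[0]-85*np.cos(y),m[1]-85*np.sin(y))
c=dict(np.load('c0_top.npz')); P=onplane(c,[[320+129/4,145+246/4],[320+403/4,145+251.5/4]],.011)*1000; d=P[0]-P[1]
y=np.arctan2(-d[0],d[1]); m=P.mean(0); print(P.round(1),np.linalg.norm(d),y,'origin',m[0]-85*np.cos(y),m[1]-85*np.sin(y))
print('jar',onplane(c,[[310,132]],.075),'cup',onplane(c,[[309,297]],.04))
E
python3 -m creep '[{"tx":-7,"ty":-38,"tz":5,"wx":0,"wy":0,"wz":-0.03,"claw":0},{"tx":-14,"ty":-78,"tz":10,"wx":0,"wy":0,"wz":-0.06,"claw":0},{"tx":-21,"ty":-118,"tz":10,"wx":0,"wy":0,"wz":-0.09,"claw":0},{"tx":-28,"ty":-158,"tz":10,"wx":0,"wy":0,"wz":-0.12,"claw":0},{"tx":-35,"ty":-198,"tz":10,"wx":0,"wy":0,"wz":-0.15,"claw":0},{"tx":-42,"ty":-238,"tz":10,"wx":0,"wy":0,"wz":-0.18,"claw":0},{"tx":-49,"ty":-278,"tz":10,"wx":0,"wy":0,"wz":-0.21,"claw":0},{"tx":-55,"ty":-318,"tz":10,"wx":0,"wy":0,"wz":-0.23,"claw":0},{"tx":-60,"ty":-358,"tz":5,"wx":0,"wy":0,"wz":-0.24,"claw":0},{"tx":-64,"ty":-398,"tz":-5,"wx":0,"wy":0,"wz":-0.24,"claw":0}]'
python3 -m creep '[{"tx":0,"ty":-11,"tz":-15,"wx":0,"wy":0,"wz":0,"claw":0},{"tx":0,"ty":-11,"tz":-15,"wx":0,"wy":0,"wz":0,"claw":0},{"tx":0,"ty":-11,"tz":-15,"wx":0,"wy":0,"wz":0,"claw":0}]'
python3 -c "
from h import *
st();c=cam('wrist'); save(c,'w9.png');np.savez('w9',**{k:np.array(v) for k,v in c.items()})"
```

```text
[[ 601.  -101.7   11. ]
 [ 600.6 -281.1   11. ]] 179.3297645645699 -0.0025060411848355554 origin 515.7913405183915 -191.2014816033781
[[ 598.4 -100.6   11. ]
 [ 597.4 -279.8   11. ]] 179.20342845039298 -0.005852270482491775 origin 512.8865831408597 -189.74883831910446
jar [[0.77583901 0.01217679 0.075     ]] cup [[0.36062652 0.00842731 0.04      ]]
time_s: 7.45
tool_pos: [0.5238, -0.2188, 0.1363]
ee_rot: [0.707, 0.707, 0.002, 0.0]
contact_force: [0.6, 0.8, 0.5]
gripper_width: 0.0855
time_s: 7.7
tool_pos: [0.5223, -0.229, 0.1204]
ee_rot: [0.707, 0.707, 0.001, -0.001]
contact_force: [0.6, 0.8, 0.4]
gripper_width: 0.0854
{'time_s': 7.7, 'joint_positions': [-0.5199, 0.5491, 1.6046, 0.0041, 0.9894, -0.5216], 'tool_pos': [0.5223, -0.229, 0.1204], 'ee_rot': [0.7073, 0.7069, 0.0015, -0.0012], 'contact_force': [0.5504, 0.8077, 0.4337], 'ft_torque': [0.0184, 0.0143, 0.049], 'gripper_width': 0.0854}
```

View pics/w9.png

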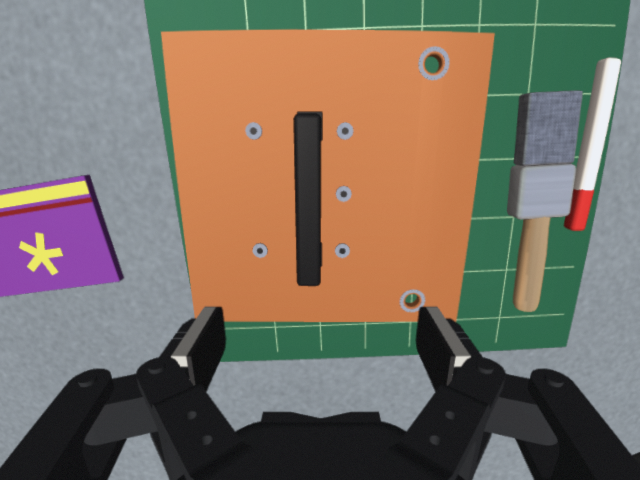

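The rings are at about (433,64) and (412,301) and the handle bar at (308,199).

```bash
cat > holes.py <<'E'
from h import *
def ring(c,u,v,r=24):
    hsv=cv2.cvtColor(c['image'],cv2.COLOR_RGB2HSV); H,S=hsv[...,0].astype(int),hsv[...,1].astype(int)
    m=(~((H<16)&(S>110))).astype(np.uint8)[v-r:v+r,u-r:u+r]
    n,l,s,cc=cv2.connectedComponentsWithStats(m); k=l[r-8:r+9,r-8:r+9]; k=np.bincount(k[k>0]).argmax()
    cs,_=cv2.findContours((l==k).astype(np.uint8),cv2.RETR_EXTERNAL,cv2.CHAIN_APPROX_NONE); e=cv2.fitEllipse(max(cs,key=len))
    return np.array(e[0])+[u-r,v-r],e[1],s[k].tolist()
E
python3 - <<'E'
from holes import *
c=dict(np.load('w9.npz')); P=[]
for u,v,r in((433,64,24),(412,301,17)):
    q,ax,s=ring(c,u,v,r); print(q.round(2),np.round(ax,1),s); P.append(onplane(c,[q],.011)[0]*1000)
P=np.array(P); d=P[0]-P[1]; y=np.arctan2(-d[0],d[1]); m=P.mean(0)
print(P.round(2),np.linalg.norm(d),'yaw',y,'mid',m,'origin',m[:2]-85*np.array([np.cos(y),np.sin(y)]))
g=c['image'].max(2); m=((g<60)*255).astype(np.uint8); m2=np.zeros_like(m); m2[100:300,285:335]=m[100:300,285:335]
# top face of bar only
print('bar box',cv2.boundingRect(m2))
for v in(150,200,250):
    xs=np.where(m2[v]>0)[0]; W=onplane(c,[[xs[0]-.5,v],[xs[-1]+.5,v]],.062)*1000; print(v,xs[0],xs[-1],W[:,:2].round(1).tolist())
im=cv2.cvtColor(c['image'],cv2.COLOR_RGB2BGR)
cv2.imwrite('pics/z9.png',np.hstack([cv2.resize(im[100:300,280:340],None,fx=3,fy=3),cv2.resize(im[40:90,405:465],None,fx=12,fy=12)[:600,:400],]) if 0 else cv2.resize(im[100:300,280:340],None,fx=3,fy=3))
E
```

```text
[431.62  64.06] [14.  16.7] [16, 16, 15, 17, 206]
[413.88 302.36] [23.5 32.8] [4, 5, 30, 29, 474]
[[ 599.7  -101.68   11.  ]
 [ 601.91 -282.84   11.  ]] 181.17567048593105 yaw 0.012171292356514337 mid [ 600.8052262  -192.26309819   11.        ] origin [ 515.81152209 -193.29763249]
bar box (294, 113, 28, 173)
150 295 319 [[508.5, -157.2], [522.9, -157.2]]
200 296 319 [[508.4, -186.5], [522.9, -186.5]]
250 297 320 [[508.2, -218.5], [523.4, -218.5]]
```

View pics/z9.png

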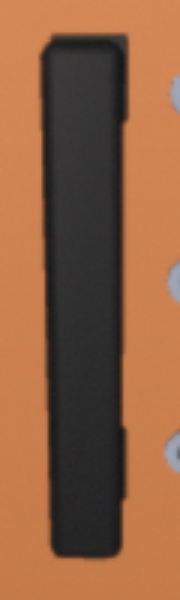

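```bash
python3 - <<'E'
from h import *
c=dict(np.load('w9.npz')); P=[]; im=c['image'].astype(int)
ch=im[...,0]-im[...,2]   # R-B: high on orange
vis=[]
for u,v in((433,64),(412,301)):
    r=22; p=ch[v-r:v+r,u-r:u+r].astype(float); t=(np.median(p)+0)/2+10
    m=(p<t).astype(np.uint8); n,l,s,cc=cv2.connectedComponentsWithStats(m,connectivity=4)
    k=np.argmin([np.hypot(*(cc[i]-r))+ (99 if i==0 or s[i,4]<60 else 0) for i in range(n)])
    cs,_=cv2.findContours((l==k).astype(np.uint8),cv2.RETR_EXTERNAL,cv2.CHAIN_APPROX_NONE); e=cv2.fitEllipse(max(cs,key=len)); q=np.array(e[0])+[u-r,v-r]
    print(q.round(2),np.round(e[1],1),s[k].tolist(),np.median(p)); P.append(onplane(c,[q],.011)[0]*1000)
    z=cv2.resize(c['image'][v-r:v+r,u-r:u+r,::-1].copy(),None,fx=9,fy=9,interpolation=cv2.INTER_NEAREST)
    cv2.ellipse(z,((e[0][0]*9+4.5,e[0][1]*9+4.5),(e[1][0]*9,e[1][1]*9),e[2]),(255,0,0),1); vis.append(z)
cv2.imwrite('pics/z9b.png',np.hstack(vis))
P=np.array(P); d=P[0]-P[1]; y=np.arctan2(-d[0],d[1]); m=P.mean(0)
print(P.round(2).tolist(),np.linalg.norm(d),'yaw',y,'mid',m,'origin',m[:2]-85*np.array([np.cos(y),np.sin(y)]))
E
```

```text
[432.77  63.11] [15.9 18.4] [14, 12, 17, 19, 253] 120.0
[411.95 308.54] [33.6 43.8] [0, 10, 44, 34, 674] 122.0
[[600.45, -101.07, 11.0], [600.78, -288.68, 11.0]] 187.60610155665898 yaw 0.0017577569623656545 mid [ 600.61737728 -194.87700643   11.        ] origin [ 515.6175086  -195.02641569]
```

View pics/z9b.png

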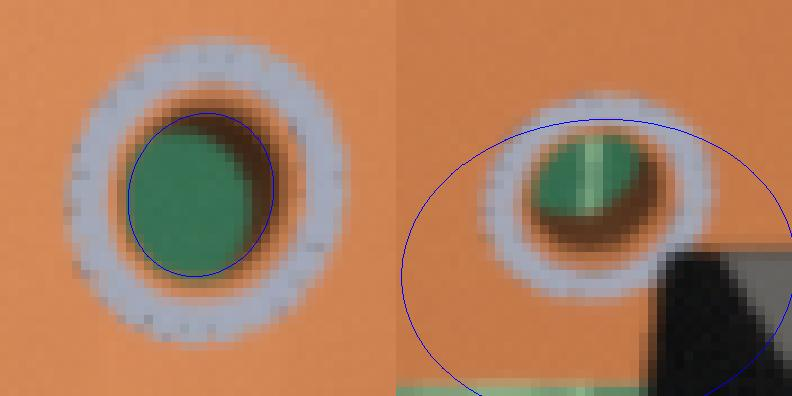

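```bash
cat > holes.py <<'E'
from h import *
def ring(c,u,v,r=22):
    p=c['image'][v-r:v+r,u-r:u+r].astype(int); m=((p[...,2]>125)&(p[...,0]-p[...,2]<45)&(p[...,1]-p[...,2]<25)).astype(np.uint8)
    n,l,s,cc=cv2.connectedComponentsWithStats(m); k=1+np.argmax(s[1:,4])
    cs,_=cv2.findContours((l==k).astype(np.uint8),cv2.RETR_EXTERNAL,cv2.CHAIN_APPROX_NONE); e=cv2.fitEllipse(cv2.convexHull(max(cs,key=len)))
    z=cv2.resize(c['image'][v-r:v+r,u-r:u+r,::-1].copy(),None,fx=9,fy=9,interpolation=cv2.INTER_NEAREST)
    cv2.ellipse(z,((e[0][0]*9+4.5,e[0][1]*9+4.5),(e[1][0]*9,e[1][1]*9),e[2]),(255,0,0),1)
    return np.array(e[0])+[u-r,v-r],e[1],z
def frame(P):
    d=P[0]-P[1]; y=np.arctan2(-d[0],d[1]); m=P.mean(0)
    print(P.round(2).tolist(),'dist',np.linalg.norm(d).round(2),'yaw',y.round(4),'mid',m.round(2),'origin',(m[:2]-85*np.array([np.cos(y),np.sin(y)])).round(2))
E
python3 - <<'E'
from holes import *
c=dict(np.load('w9.npz')); P=[];Z=[]
for u,v in((433,64),(412,301)):
    q,ax,z=ring(c,u,v); print(q.round(2),np.round(ax,1)); P.append(onplane(c,[q],.011)[0]*1000); Z.append(z)
cv2.imwrite('pics/z9b.png',np.hstack(Z)); frame(np.array(P))
E
```

```text
[433.4   62.85] [30.3 34. ]
[411.88 300.39] [21.9 25.5]
[[600.88, -100.9, 11.0], [600.05, -280.98, 11.0]] dist 180.08 yaw -0.0046 mid [ 600.46 -190.94   11.  ] origin [ 515.47 -190.55]
```

View pics/z9b.png

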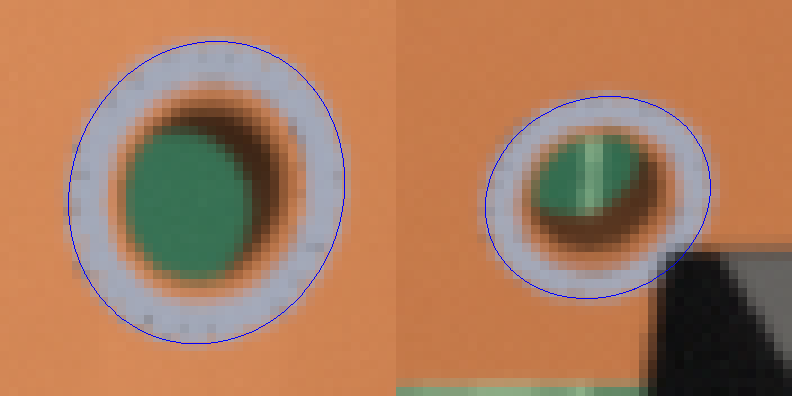

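Now a clean fit: hole spacing 180.08, hole midpoint (600.5,-190.9), yaw -0.0046, origin (515.5,-190.5), and the bar centre at x=515.7 agrees. Now the grasp.

```bash
python3 -m creep '[{"tx":-6.8,"ty":38.5,"tz":0,"wx":0,"wy":0,"wz":-0.004,"claw":0},{"tx":-6.8,"ty":38.5,"tz":-30,"wx":0,"wy":0,"wz":-0.004,"claw":0},{"tx":-6.8,"ty":38.5,"tz":-60,"wx":0,"wy":0,"wz":-0.004,"claw":0},{"tx":-6.8,"ty":38.5,"tz":-80,"wx":0,"wy":0,"wz":-0.004,"claw":0},{"tx":-6.8,"ty":38.5,"tz":-86,"wx":0,"wy":0,"wz":-0.004,"claw":0},{"tx":-6.8,"ty":38.5,"tz":-86,"wx":0,"wy":0,"wz":-0.004,"claw":0},{"tx":-6.8,"ty":38.5,"tz":-86,"wx":0,"wy":0,"wz":-0.004,"claw":0}]'
python3 -c "
from h import *
st();c=cam('wrist'); save(c,'w10.png');c=cam('side'); save(c,'s10.png')
im=c['image'][200:300,260:420,::-1]; cv2.imwrite('pics/s10z.png',cv2.resize(im,None,fx=5,fy=5))"
```

```text
time_s: 8.33
tool_pos: [0.5165, -0.1893, 0.036]
ee_rot: [0.708, 0.706, 0.002, -0.0]
contact_force: [0.3, 0.1, 0.1]
gripper_width: 0.0853
{'time_s': 8.3333, 'joint_positions': [-0.462, 0.656, 1.7166, 0.0051, 0.7686, -0.4633], 'tool_pos': [0.5165, -0.1893, 0.036], 'ee_rot': [0.708, 0.7063, 0.0017, -0.0004], 'contact_force': [0.2593, 0.1408, 0.0983], 'ft_torque': [0.0338, 0.0143, -0.0155], 'gripper_width': 0.0853}
```

View pics/w10.png

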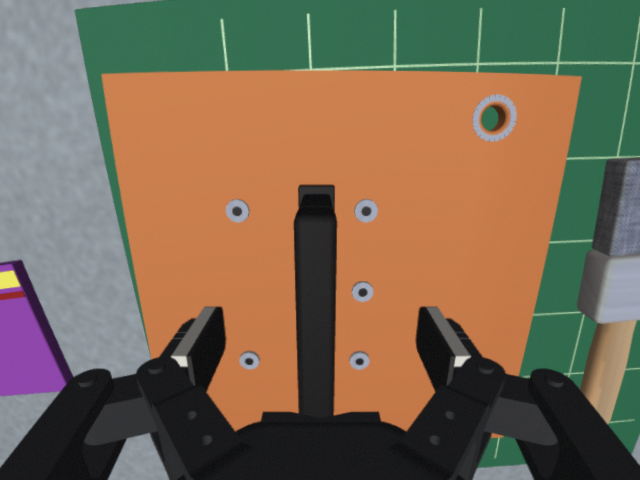

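View pics/s10z.png

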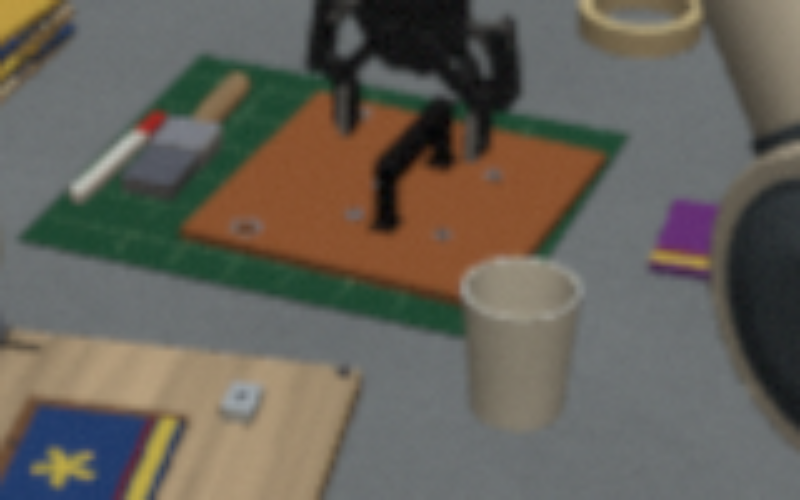

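The bar lies between the fingers (x≈316) with the fingers straddling it. A small trim, then close.

```bash
python3 -m creep '[{"tx":-1,"ty":-1.2,"tz":-2,"wx":0,"wy":0,"wz":0,"claw":0},{"tx":-1,"ty":-1.2,"tz":-2,"wx":0,"wy":0,"wz":0,"claw":0.3},{"tx":-1,"ty":-1.2,"tz":-2,"wx":0,"wy":0,"wz":0,"claw":0.6},{"tx":-1,"ty":-1.2,"tz":-2,"wx":0,"wy":0,"wz":0,"claw":0.75},{"tx":-1,"ty":-1.2,"tz":-2,"wx":0,"wy":0,"wz":0,"claw":1},{"tx":-1,"ty":-1.2,"tz":-2,"wx":0,"wy":0,"wz":0,"claw":1},{"tx":-1,"ty":-1.2,"tz":-2,"wx":0,"wy":0,"wz":0,"claw":1},{"tx":-1,"ty":-1.2,"tz":-2,"wx":0,"wy":0,"wz":0,"claw":1},{"tx":-1,"ty":-1.2,"tz":-2,"wx":0,"wy":0,"wz":0,"claw":1},{"tx":-1,"ty":-1.2,"tz":-2,"wx":0,"wy":0,"wz":0,"claw":1}]'
python3 - <<'E'
from holes import *
st();c=cam('wrist'); save(c,'w11.png');np.savez('w11',**{k:np.array(v) for k,v in c.items()})
E
```

```text
time_s: 9.27
tool_pos: [0.5157, -0.1911, 0.0346]
ee_rot: [0.708, 0.706, 0.002, 0.0]
contact_force: [-2.1, 0.8, 6.4]
gripper_width: 0.0151
{'time_s': 9.2667, 'joint_positions': [-0.4656, 0.6578, 1.7186, 0.005, 0.7636, -0.4663], 'tool_pos': [0.5157, -0.1911, 0.0346], 'ee_rot': [0.7082, 0.706, 0.0019, 0.0002], 'contact_force': [-2.0729, 0.837, 6.358], 'ft_torque': [0.0905, 0.3757, -0.0133], 'gripper_width': 0.0151}
```

View pics/w11.png

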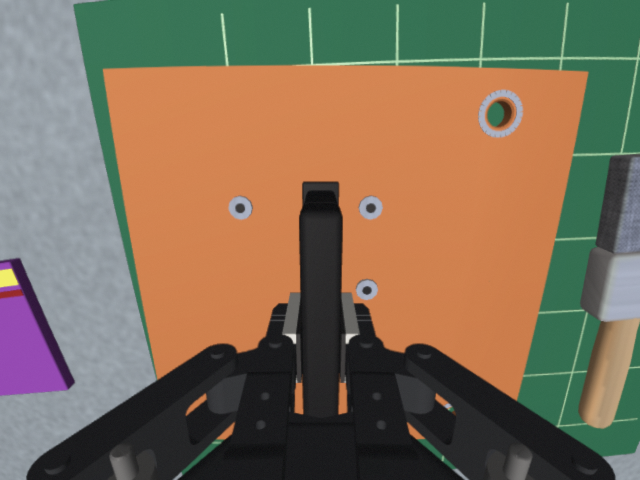

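The handle is gripped (width 15.1 mm). I check that the left ring hasn't shifted, then lift gently.

```bash
python3 - <<'E'
from holes import *
c=dict(np.load('w11.npz')); q,ax,z=ring(c,500,113,26); print(q,ax,onplane(c,[q],.011)*1000)
E
python3 -m creep '[{"tx":0,"ty":0,"tz":1,"wx":0,"wy":0,"wz":0,"claw":1},{"tx":0,"ty":0,"tz":2,"wx":0,"wy":0,"wz":0,"claw":1},{"tx":0,"ty":0,"tz":4,"wx":0,"wy":0,"wz":0,"claw":1},{"tx":0,"ty":0,"tz":7,"wx":0,"wy":0,"wz":0,"claw":1},{"tx":0,"ty":0,"tz":12,"wx":0,"wy":0,"wz":0,"claw":1},{"tx":0,"ty":0,"tz":20,"wx":0,"wy":0,"wz":0,"claw":1},{"tx":0,"ty":0,"tz":30,"wx":0,"wy":0,"wz":0,"claw":1},{"tx":0,"ty":0,"tz":42,"wx":0,"wy":0,"wz":0,"claw":1},{"tx":0,"ty":0,"tz":50,"wx":0,"wy":0,"wz":0,"claw":1},{"tx":0,"ty":0,"tz":50,"wx":0,"wy":0,"wz":0,"claw":1}]'
python3 - <<'E'
from holes import *
st();c=cam('wrist'); save(c,'w12.png');np.savez('w12',**{k:np.array(v) for k,v in c.items()})
c=cam('side'); save(c,'s12.png')
E
```

```text
[500.08456421 113.14862251] (42.60515594482422, 48.978755950927734) [[ 602.18880732 -100.79992758   11.        ]]
time_s: 10.15
tool_pos: [0.5168, -0.1916, 0.0868]
ee_rot: [0.708, 0.706, 0.002, 0.002]
contact_force: [0.8, -1.2, -4.9]
gripper_width: 0.015
{'time_s': 10.15, 'joint_positions': [-0.4655, 0.5747, 1.6852, 0.0045, 0.8769, -0.4656], 'tool_pos': [0.5168, -0.1916, 0.0868], 'ee_rot': [0.7081, 0.7061, 0.0024, 0.0018], 'contact_force': [0.8348, -1.1523, -4.8645], 'ft_torque': [-0.0185, -0.011, -0.0173], 'gripper_width': 0.015}
```

View pics/w12.png

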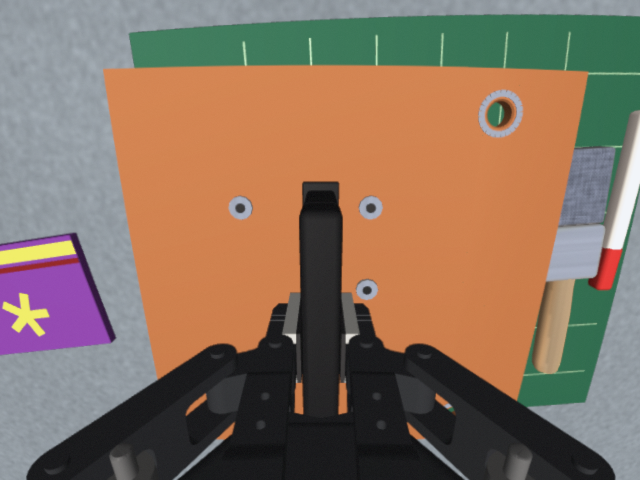

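View pics/s12.png

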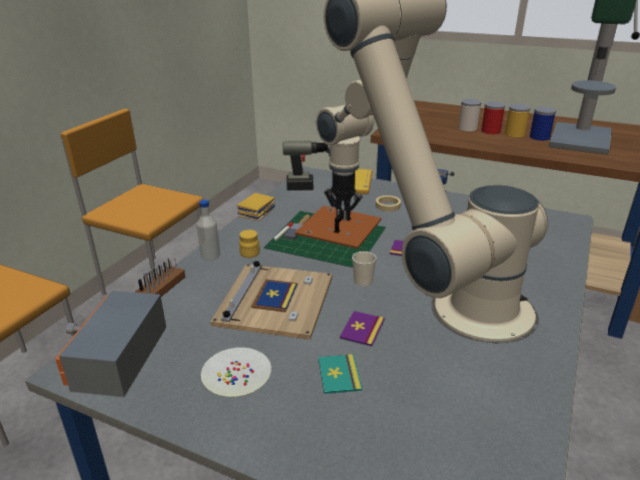

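The template is lifted level with no slip (ring still at pixel (500,113), load 4.9 N). I compare the ring before and after the grip closed.

```bash
python3 - <<'E'
from holes import *
from scipy.spatial.transform import Rotation as Ro
def toolT(p,q):
    T=np.eye(4);T[:3,:3]=Ro.from_quat(q).as_matrix();T[:3,3]=p;return T
tools={'w9':([.5223,-.229,.1204],[0.7073,0.7069,0.0015,-0.0012]),'w11':([0.5157,-0.1911,0.0346],[0.7082,0.706,0.0019,0.0002]),'w12':([0.5168,-0.1916,0.0868],[0.7081,0.7061,0.0024,0.0018]),'w8':([0.5905,0.1797,0.1413],[0.6174,0.7867,0.0023,0.0005])}
C={}
for k,(p,q) in tools.items():
    c=dict(np.load(k+'.npz')); X=c['camera_from_world']@toolT(p,q); C[k]=X; print(k,np.round(X[:3,3]*1000,1), Ro.from_matrix(X[:3,:3]).as_rotvec().round(4))
im=cv2.cvtColor(cv2.imread('pics/w10.png'),cv2.COLOR_BGR2RGB); c=dict(np.load('w11.npz')); c['image']=im
Tt=toolT([0.5165,-0.1893,0.036],[0.708,0.7063,0.0017,-0.0004]); c['camera_from_world']=C['w11']@np.linalg.inv(Tt)
q,ax,z=ring(c,495,117,26); print('w10',q,ax,onplane(c,[q],.011)*1000)
c=dict(np.load('w12.npz'));q,ax,z=ring(c,500,113,26); W=onplane(c,[q],.011+.0868-.0346)*1000; print('w12',q,W, 'rel tcp',W[0]-[516.8,-191.6,0])
E
```

```text
w9 [ -1.1  32.  160.5] [ 0.2482  0.2492 -1.5576]
w11 [ -1.2  31.9 160.5] [ 0.2482  0.2491 -1.5574]
w12 [ -1.   32.  160.5] [ 0.248   0.2492 -1.5576]
w8 [ -1.1  31.7 160.5] [ 0.2482  0.2491 -1.5575]
w10 [494.09596825 117.57063675] (42.34716033935547, 48.519989013671875) [[ 600.93534551 -100.88819981   11.        ]]
w12 [500.13601303 113.19084167] [[ 603.30327275 -101.30875485   63.2       ]] rel tcp [86.50327275 90.29124515 63.2       ]
```

Closing the grip moved the template +1.3 mm in x, and I've allowed for that. Next I carry it up and over the jig; the target TCP is (568.6,214.1) with wz +0.2235.

```bash
python3 -m creep '[{"tx":1,"ty":6,"tz":15,"wx":0,"wy":0,"wz":0,"claw":1},{"tx":3,"ty":20,"tz":32,"wx":0,"wy":0,"wz":0.01,"claw":1},{"tx":6,"ty":45,"tz":48,"wx":0,"wy":0,"wz":0.02,"claw":1},{"tx":10,"ty":75,"tz":58,"wx":0,"wy":0,"wz":0.04,"claw":1},{"tx":14,"ty":107,"tz":63,"wx":0,"wy":0,"wz":0.06,"claw":1},{"tx":18,"ty":140,"tz":63,"wx":0,"wy":0,"wz":0.08,"claw":1},{"tx":22,"ty":173,"tz":63,"wx":0,"wy":0,"wz":0.1,"claw":1},{"tx":26,"ty":206,"tz":63,"wx":0,"wy":0,"wz":0.12,"claw":1},{"tx":30,"ty":239,"tz":63,"wx":0,"wy":0,"wz":0.14,"claw":1},{"tx":34,"ty":270,"tz":63,"wx":0,"wy":0,"wz":0.16,"claw":1}]'
```

```text
time_s: 11.08
tool_pos: [0.5494, 0.0806, 0.1474]
ee_rot: [0.649, 0.761, 0.002, 0.0]
contact_force: [0.1, 0.1, -6.2]
gripper_width: 0.0151
```

```bash
python3 - <<'E'
from holes import *
a=dict(np.load('w9.npz'));b=dict(np.load('w12.npz'))
def bush(c,u,v,z):
    q,ax,_=ring(c,u,v,14); return onplane(c,[q],z)[0,:2]*1000
A=np.array([bush(a,*p,.011) for p in((253,131),(345,131),(344,194))]); B=np.array([bush(b,*p,.0632) for p in((240,208),(371,208),(367,290))])
A=np.vstack([A,[600.88,-100.9]]);B=np.vstack([B,[603.3,-101.31]])
a0=A-A.mean(0);b0=B-B.mean(0); th=np.arctan2((a0[:,0]*b0[:,1]-a0[:,1]*b0[:,0]).sum(),(a0*b0).sum()); print('dyaw',th); R=np.array([[np.cos(th),-np.sin(th)],[np.sin(th),np.cos(th)]]); print((b0-a0@R.T).round(2).tolist())
E
```

```text
dyaw 0.002450905908721173
[[-0.13, 0.15], [0.07, -0.0], [-0.03, -0.39], [0.09, 0.24]]
```

```bash
python3 -m creep '[{"tx":4,"ty":30,"tz":0,"wx":0,"wy":0,"wz":0.015,"claw":1},{"tx":9,"ty":60,"tz":0,"wx":0,"wy":0,"wz":0.03,"claw":1},{"tx":13,"ty":90,"tz":0,"wx":0,"wy":0,"wz":0.045,"claw":1},{"tx":17,"ty":115,"tz":-5,"wx":0,"wy":0,"wz":0.055,"claw":1},{"tx":19,"ty":129,"tz":-15,"wx":0,"wy":0,"wz":0.06,"claw":1},{"tx":19,"ty":133.6,"tz":-25,"wx":0,"wy":0,"wz":0.06,"claw":1},{"tx":19,"ty":133.6,"tz":-30,"wx":0,"wy":0,"wz":0.06,"claw":1},{"tx":19,"ty":133.6,"tz":-30,"wx":0,"wy":0,"wz":0.06,"claw":1}]'
python3 - <<'E'
from holes import *
for n in('wrist','side','top'):
    c=cam(n); save(c,n+'13.png');np.savez(n+'13',**{k:np.array(v) for k,v in c.items()})
st()
im=cv2.imread('pics/top13.png')[140:300,150:320]; cv2.imwrite('pics/top13z.png',cv2.resize(im,None,fx=3.5,fy=3.5,interpolation=cv2.INTER_CUBIC))
im=cv2.imread('pics/side13.png')[190:340,190:350]; cv2.imwrite('pics/side13z.png',cv2.resize(im,None,fx=4,fy=4,interpolation=cv2.INTER_CUBIC))
E
```

```text
time_s: 11.75
tool_pos: [0.5671, 0.2132, 0.1154]
ee_rot: [0.626, 0.78, 0.0, -0.001]
contact_force: [-0.5, -0.5, -7.3]
gripper_width: 0.0148
{'time_s': 11.9, 'joint_positions': [0.2593, 0.5936, 1.5161, 0.0022, 1.0293, 0.0412], 'tool_pos': [0.5684, 0.2131, 0.1175], 'ee_rot': [0.6264, 0.7795, 0.0016, -0.0], 'contact_force': [-0.2037, 0.2397, -5.8337], 'ft_torque': [-0.0132, 0.0643, -0.0198], 'gripper_width': 0.0152}
```

View pics/wrist13.png

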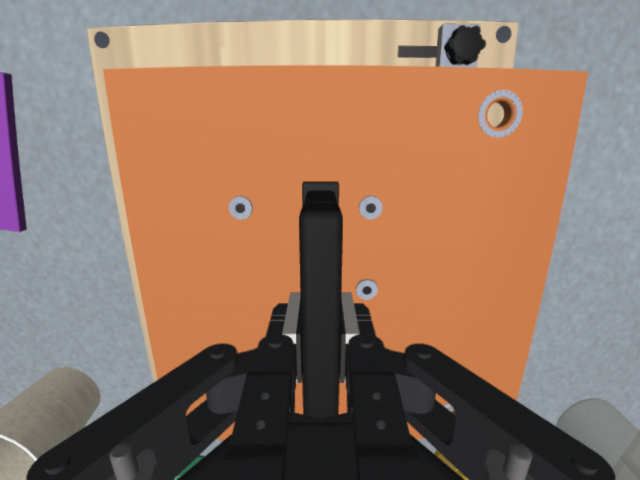

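View pics/side13z.png

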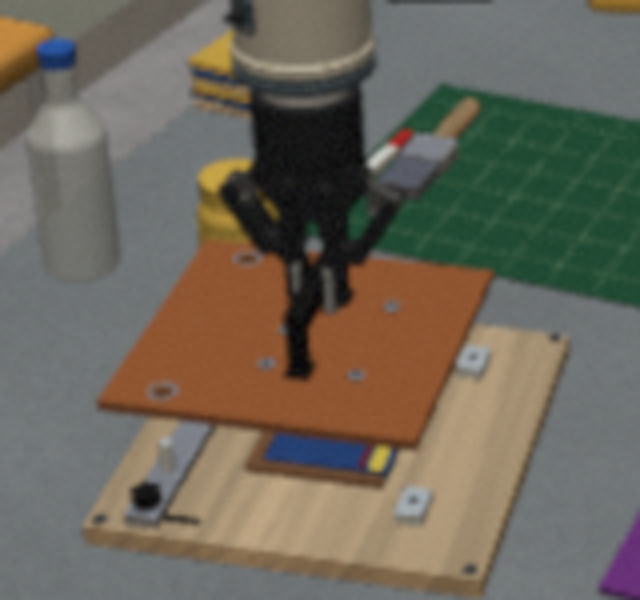

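View pics/top13z.png

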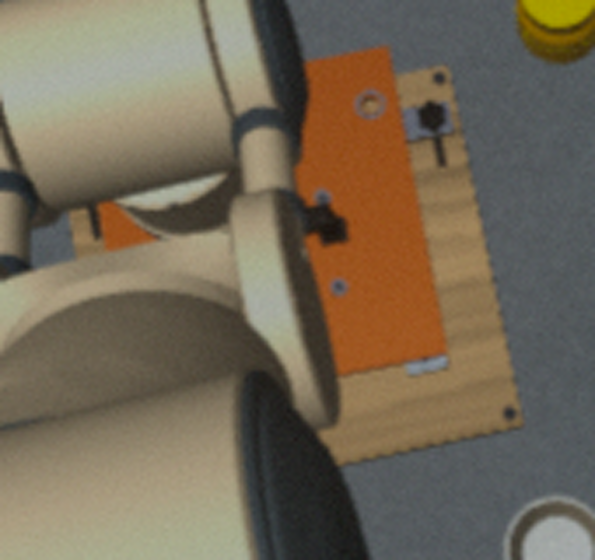

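The view is as expected. I measure the held holes against the pin positions directly, using this wrist picture.

```bash
cat > held.py <<'E'
from holes import *
def camz(c): T=c['camera_from_world']; return (-T[:3,:3].T@T[:3,3])[2]
w12=dict(np.load('w12.npz')); DH=camz(w12)-.0632
px=((240,208,14),(371,208,14),(367,290,14),(500,113,26))
a=dict(np.load('w9.npz')); A=np.array([onplane(a,[ring(a,*p,14)[0]],.011)[0,:2]*1000 for p in((253,131),(345,131),(344,194))]+[[600.88,-100.9]])
HA=np.array([[600.88,-100.9],[600.05,-280.98]])
PIN=np.array([[632.97,321.3],[672.2,145.67]])
def held(c):
    z=camz(c)-DH; B=np.array([onplane(c,[ring(c,*p)[0]],z)[0,:2]*1000 for p in px])
    # similarity-free rigid fit weighted toward ring
    a0=A-A.mean(0);b0=B-B.mean(0); th=np.arctan2((a0[:,0]*b0[:,1]-a0[:,1]*b0[:,0]).sum(),(a0*b0).sum()); R=np.array([[np.cos(th),-np.sin(th)],[np.sin(th),np.cos(th)]])
    H=(HA-A.mean(0))@R.T+B.mean(0); y=-0.0046+th
    e=PIN-H; print('plate top z',round(z,4),'holes',H.round(2).tolist(),'yaw',y.round(4),'pin-hole',e.round(2).tolist(),'mean',e.mean(0).round(2),'ring direct',(PIN[0]-B[3]).round(2))
E
python3 -c "
from held import *
held(dict(np.load('wrist13.npz')))
c=cam('wrist'); np.savez('w14',**{k:np.array(v) for k,v in c.items()}); st(); held(c)"
```

```text
plate top z 0.0919 holes [[631.47, 319.83], [670.8, 144.1]] yaw 0.2202 pin-hole [[1.5, 1.47], [1.4, 1.57]] mean [1.45 1.52] ring direct [1.59 1.37]
{'time_s': 11.95, 'joint_positions': [0.2594, 0.5933, 1.5158, 0.0023, 1.0294, 0.0413], 'tool_pos': [0.5687, 0.2133, 0.1178], 'ee_rot': [0.6264, 0.7795, 0.0019, 0.0002], 'contact_force': [-0.9115, 0.3205, -5.6616], 'ft_torque': [0.0367, 0.0213, -0.0158], 'gripper_width': 0.0149}
plate top z 0.094 holes [[633.13, 319.67], [672.18, 143.87]] yaw 0.2186 pin-hole [[-0.16, 1.63], [0.02, 1.8]] mean [-0.07  1.72] ring direct [-0.15  1.46]
```

The only remaining correction is about +1.5 mm in y, and yaw agrees within 0.001. I descend to just above the pins (underside at about 55 mm) and check again.

```bash
python3 -m creep '[{"tx":0,"ty":1.5,"tz":-8,"wx":0,"wy":0,"wz":0.001,"claw":1},{"tx":0,"ty":1.5,"tz":-17,"wx":0,"wy":0,"wz":0.001,"claw":1},{"tx":0,"ty":1.5,"tz":-24,"wx":0,"wy":0,"wz":0.001,"claw":1},{"tx":0,"ty":1.5,"tz":-29,"wx":0,"wy":0,"wz":0.001,"claw":1},{"tx":0,"ty":1.5,"tz":-31,"wx":0,"wy":0,"wz":0.001,"claw":1},{"tx":0,"ty":1.5,"tz":-31,"wx":0,"wy":0,"wz":0.001,"claw":1},{"tx":0,"ty":1.5,"tz":-31,"wx":0,"wy":0,"wz":0.001,"claw":1},{"tx":0,"ty":1.5,"tz":-31,"wx":0,"wy":0,"wz":0.001,"claw":1}]'
python3 -c "
from held import *
st(); c=cam('wrist'); np.savez('w15',**{k:np.array(v) for k,v in c.items()}); save(c,'w15.png'); held(c); c=cam('wrist'); held(c);st()
v=c['image'][80:150,460:540,::-1]; cv2.imwrite('pics/w15z.png',cv2.resize(v,None,fx=8,fy=8,interpolation=cv2.INTER_CUBIC))
c=cam('side'); cv2.imwrite('pics/s15z.png',cv2.resize(c['image'][220:340,200:340,::-1],None,fx=5,fy=5,interpolation=cv2.INTER_CUBIC))"
```

```text
time_s: 12.62
tool_pos: [0.5689, 0.2148, 0.0871]
ee_rot: [0.626, 0.78, 0.002, 0.0]
contact_force: [0.2, -0.2, -5.6]
gripper_width: 0.0149
{'time_s': 12.6167, 'joint_positions': [0.2619, 0.6346, 1.5382, 0.0023, 0.9652, 0.0425], 'tool_pos': [0.5689, 0.2148, 0.0871], 'ee_rot': [0.626, 0.7798, 0.002, 0.0003], 'contact_force': [0.2235, -0.199, -5.5556], 'ft_torque': [-0.0125, 0.0498, -0.0097], 'gripper_width': 0.0149}
plate top z 0.0635 holes [[633.48, 321.46], [672.68, 145.7]] yaw 0.2195 pin-hole [[-0.51, -0.16], [-0.48, -0.03]] mean [-0.49 -0.09] ring direct [-0.5  -0.36]
plate top z 0.0636 holes [[633.5, 321.47], [672.71, 145.7]] yaw 0.2195 pin-hole [[-0.53, -0.17], [-0.51, -0.03]] mean [-0.52 -0.1 ] ring direct [-0.53 -0.37]
{'time_s': 12.7167, 'joint_positions': [0.2619, 0.6344, 1.5382, 0.0024, 0.9651, 0.0426], 'tool_pos': [0.5689, 0.2149, 0.0872], 'ee_rot': [0.626, 0.7798, 0.0021, 0.0003], 'contact_force': [0.2296, -0.2722, -5.9511], 'ft_torque': [-0.0539, 0.0964, -0.0505], 'gripper_width': 0.0147}
```

View pics/w15z.png

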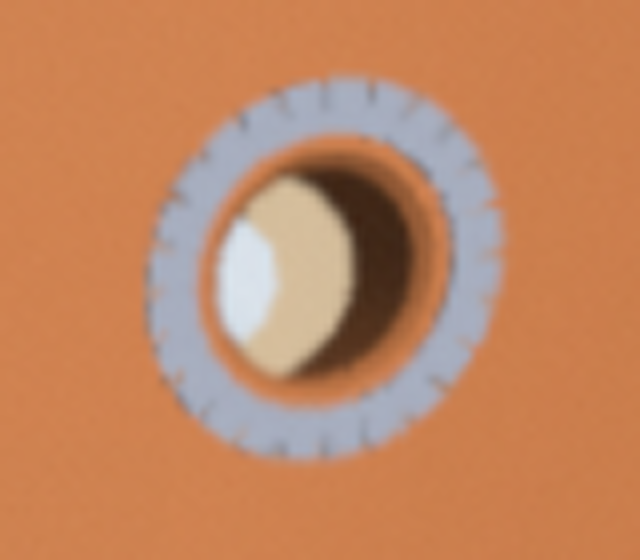

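View pics/s15z.png

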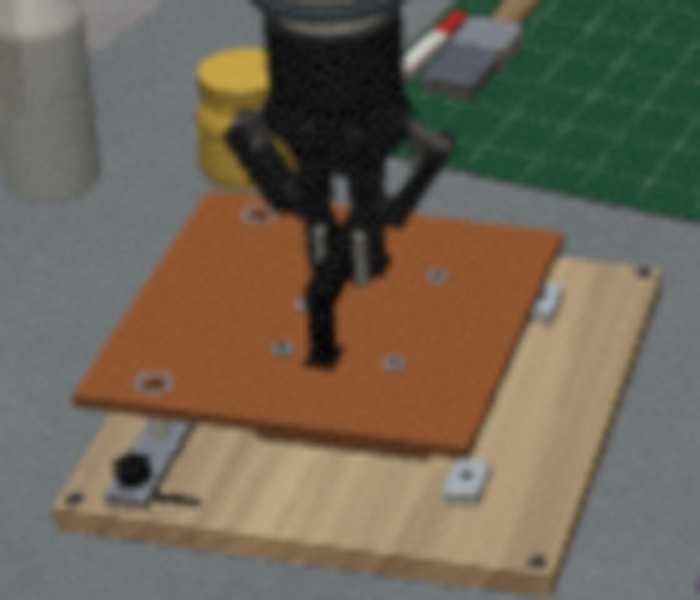

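The pin top shows through the left hole and the offset is only -0.5 mm in x. I correct it and feel downwards in small steps.

```bash
python3 -m creep '[{"tx":-0.5,"ty":-0.1,"tz":-1,"wx":0,"wy":0,"wz":0,"claw":1},{"tx":-0.5,"ty":-0.1,"tz":-2,"wx":0,"wy":0,"wz":0,"claw":1},{"tx":-0.5,"ty":-0.1,"tz":-3,"wx":0,"wy":0,"wz":0,"claw":1},{"tx":-0.5,"ty":-0.1,"tz":-3,"wx":0,"wy":0,"wz":0,"claw":1},{"tx":-0.5,"ty":-0.1,"tz":-3,"wx":0,"wy":0,"wz":0,"claw":1}]' | grep -E "pos|force"
python3 -m creep '[{"tx":0,"ty":0,"tz":-0.5,"wx":0,"wy":0,"wz":0,"claw":1},{"tx":0,"ty":0,"tz":-1,"wx":0,"wy":0,"wz":0,"claw":1},{"tx":0,"ty":0,"tz":-1,"wx":0,"wy":0,"wz":0,"claw":1}]' | grep -E "pos|force"
python3 -m creep '[{"tx":0,"ty":0,"tz":-0.5,"wx":0,"wy":0,"wz":0,"claw":1},{"tx":0,"ty":0,"tz":-1,"wx":0,"wy":0,"wz":0,"claw":1},{"tx":0,"ty":0,"tz":-1,"wx":0,"wy":0,"wz":0,"claw":1}]' | grep -E "pos|force"
python3 -c "
from held import *
c=cam('wrist'); held(c);st()"
```

```text
tool_pos: [0.5683, 0.2147, 0.084]
contact_force: [0.4, 0.1, -4.9]
tool_pos: [0.5682, 0.2147, 0.0829]
contact_force: [-0.3, -0.1, -5.5]
tool_pos: [0.5682, 0.2147, 0.0818]
contact_force: [0.4, 0.1, -5.2]
plate top z 0.0583 holes [[632.78, 321.3], [671.99, 145.54]] yaw 0.2195 pin-hole [[0.19, 0.0], [0.21, 0.13]] mean [0.2  0.07] ring direct [ 0.2  -0.19]
{'time_s': 13.7333, 'joint_positions': [0.2619, 0.6411, 1.5433, 0.0023, 0.9539, 0.0426], 'tool_pos': [0.5682, 0.2147, 0.0819], 'ee_rot': [0.626, 0.7798, 0.0019, 0.0002], 'contact_force': [0.2886, -0.2938, -5.7325], 'ft_torque': [-0.0308, 0.0932, -0.0311], 'gripper_width': 0.015}
```

Aligned within 0.2 mm, and the underside is now at pin-top level with no contact. I keep going down, 1 mm per call at first.

```bash
for i in 1; do true; done
python3 -m creep '[{"tx":0.1,"ty":0,"tz":-0.5,"wx":0,"wy":0,"wz":0,"claw":1},{"tx":0.1,"ty":0,"tz":-1,"wx":0,"wy":0,"wz":0,"claw":1},{"tx":0.1,"ty":0,"tz":-1,"wx":0,"wy":0,"wz":0,"claw":1}]' | grep -E "pos|force"
python3 -m creep '[{"tx":0,"ty":0,"tz":-0.5,"wx":0,"wy":0,"wz":0,"claw":1},{"tx":0,"ty":0,"tz":-1,"wx":0,"wy":0,"wz":0,"claw":1},{"tx":0,"ty":0,"tz":-1,"wx":0,"wy":0,"wz":0,"claw":1}]' | grep -E "pos|force"
python3 -m creep '[{"tx":0,"ty":0,"tz":-0.5,"wx":0,"wy":0,"wz":0,"claw":1},{"tx":0,"ty":0,"tz":-1,"wx":0,"wy":0,"wz":0,"claw":1},{"tx":0,"ty":0,"tz":-1,"wx":0,"wy":0,"wz":0,"claw":1}]' | grep -E "pos|force"
```

```text
tool_pos: [0.5682, 0.2147, 0.0807]
contact_force: [-0.0, 0.4, -6.2]
tool_pos: [0.5682, 0.2147, 0.0796]
contact_force: [0.1, 0.5, -5.5]
tool_pos: [0.5681, 0.2146, 0.0785]
contact_force: [-0.7, 0.1, -5.6]
```

```bash
python3 -c "
from held import *
c=cam('wrist'); held(c)
v=c['image'][80:150,460:540,::-1]; cv2.imwrite('pics/w16z.png',cv2.resize(v,None,fx=8,fy=8,interpolation=cv2.INTER_CUBIC))
c=cam('side'); cv2.imwrite('pics/s16z.png',cv2.resize(c['image'][220:340,200:340,::-1],None,fx=5,fy=5,interpolation=cv2.INTER_CUBIC))"
```

```text
plate top z 0.055 holes [[632.72, 321.25], [671.93, 145.49]] yaw 0.2195 pin-hole [[0.25, 0.05], [0.27, 0.18]] mean [0.26 0.11] ring direct [ 0.26 -0.13]
```

View pics/w16z.png

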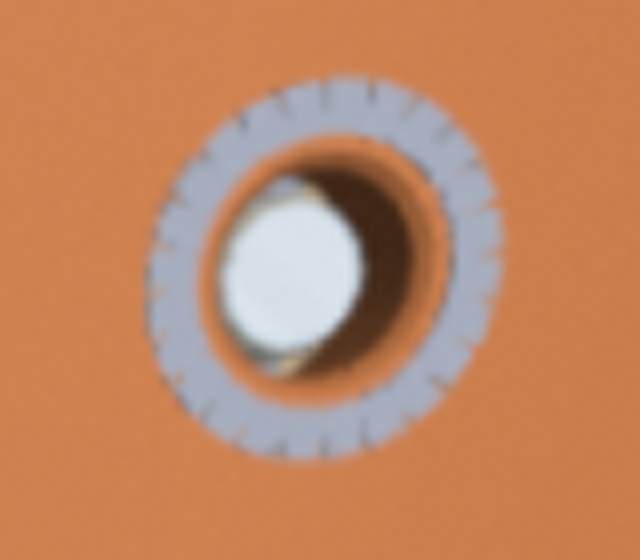

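View pics/s16z.png

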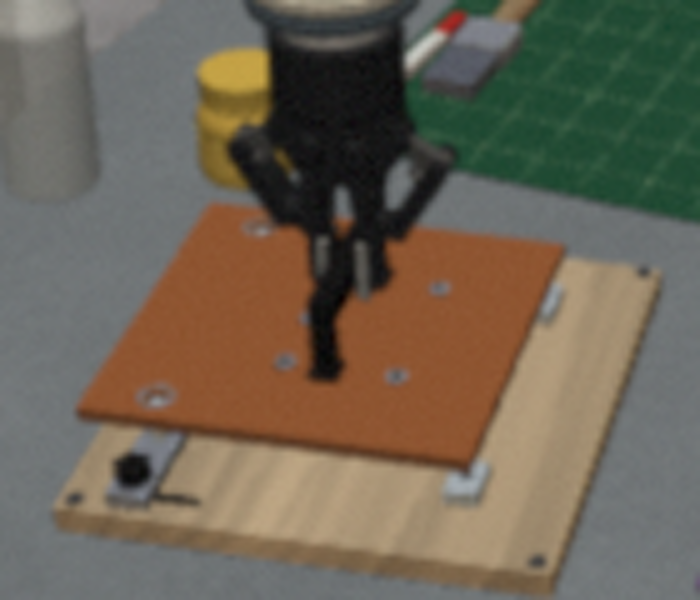

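Both pins show bright inside their rings and the pin is in the left hole. I keep lowering at an easy pace, watching the force.

```bash
python3 -m creep '[{"tx":0.3,"ty":0.1,"tz":-1,"wx":0,"wy":0,"wz":0,"claw":1},{"tx":0.3,"ty":0.1,"tz":-2,"wx":0,"wy":0,"wz":0,"claw":1},{"tx":0.3,"ty":0.1,"tz":-3,"wx":0,"wy":0,"wz":0,"claw":1},{"tx":0.3,"ty":0.1,"tz":-3,"wx":0,"wy":0,"wz":0,"claw":1}]' | grep -E "pos|force"
python3 -m creep '[{"tx":0.1,"ty":0.1,"tz":-1,"wx":0,"wy":0,"wz":0,"claw":1},{"tx":0.1,"ty":0.1,"tz":-2,"wx":0,"wy":0,"wz":0,"claw":1},{"tx":0.1,"ty":0.1,"tz":-3,"wx":0,"wy":0,"wz":0,"claw":1},{"tx":0.1,"ty":0.1,"tz":-3,"wx":0,"wy":0,"wz":0,"claw":1}]' | grep -E "pos|force"
python3 -m creep '[{"tx":0.1,"ty":0.1,"tz":-1,"wx":0,"wy":0,"wz":0,"claw":1},{"tx":0.1,"ty":0.1,"tz":-2,"wx":0,"wy":0,"wz":0,"claw":1},{"tx":0.1,"ty":0.1,"tz":-3,"wx":0,"wy":0,"wz":0,"claw":1},{"tx":0.1,"ty":0.1,"tz":-3,"wx":0,"wy":0,"wz":0,"claw":1}]' | grep -E "pos|force"
python3 -c "
from held import *
c=cam('wrist'); held(c);st()"
```

```text
tool_pos: [0.5683, 0.2147, 0.0753]
contact_force: [-0.4, -0.3, -5.3]
tool_pos: [0.5683, 0.2148, 0.0721]
contact_force: [0.4, -0.3, -5.9]
tool_pos: [0.5683, 0.2149, 0.0689]
contact_force: [0.0, -0.1, -6.5]
plate top z 0.0453 holes [[632.85, 321.47], [672.1, 145.72]] yaw 0.2197 pin-hole [[0.12, -0.17], [0.1, -0.05]] mean [ 0.11 -0.11] ring direct [ 0.15 -0.33]
{'time_s': 15.6333, 'joint_positions': [0.2621, 0.6596, 1.5503, 0.0024, 0.9296, 0.0427], 'tool_pos': [0.5684, 0.2149, 0.069], 'ee_rot': [0.626, 0.7798, 0.0014, -0.0002], 'contact_force': [-0.1001, 0.1627, -5.3165], 'ft_torque': [-0.0406, 0.0241, -0.0412], 'gripper_width': 0.0148}
```

Underside at about 37 mm, 9 mm to go, and still free.

```bash
python3 -m creep '[{"tx":0,"ty":-0.1,"tz":-1,"wx":0,"wy":0,"wz":0,"claw":1},{"tx":0,"ty":-0.1,"tz":-2,"wx":0,"wy":0,"wz":0,"claw":1},{"tx":0,"ty":-0.1,"tz":-3,"wx":0,"wy":0,"wz":0,"claw":1},{"tx":0,"ty":-0.1,"tz":-3,"wx":0,"wy":0,"wz":0,"claw":1}]' | grep -E "pos|force"
python3 -m creep '[{"tx":0.1,"ty":0,"tz":-1,"wx":0,"wy":0,"wz":0,"claw":1},{"tx":0.1,"ty":0,"tz":-2,"wx":0,"wy":0,"wz":0,"claw":1},{"tx":0.1,"ty":0,"tz":-3,"wx":0,"wy":0,"wz":0,"claw":1},{"tx":0.1,"ty":0,"tz":-3,"wx":0,"wy":0,"wz":0,"claw":1}]' | grep -E "pos|force"
python3 -c "
from held import *
c=cam('wrist'); held(c);st()"
```

```text
tool_pos: [0.5683, 0.2147, 0.0657]
contact_force: [-0.2, -0.9, -5.1]
tool_pos: [0.5682, 0.2147, 0.0625]
contact_force: [0.0, -0.5, -5.1]
plate top z 0.039 holes [[632.78, 321.3], [672.0, 145.54]] yaw 0.2195 pin-hole [[0.19, 0.0], [0.2, 0.13]] mean [0.2  0.07] ring direct [ 0.19 -0.18]
{'time_s': 16.35, 'joint_positions': [0.2619, 0.6686, 1.5542, 0.0024, 0.9172, 0.0425], 'tool_pos': [0.5682, 0.2147, 0.0626], 'ee_rot': [0.626, 0.7798, 0.0012, -0.0003], 'contact_force': [0.2251, 0.2385, -5.2996], 'ft_torque': [-0.0122, 0.0704, 0.0041], 'gripper_width': 0.0152}
```

Underside at about 31 mm. The last 3 mm in half-millimetre steps until it bears.

```bash
python3 -m creep '[{"tx":0,"ty":0,"tz":-0.5,"wx":0,"wy":0,"wz":0,"claw":1},{"tx":0,"ty":0,"tz":-1,"wx":0,"wy":0,"wz":0,"claw":1},{"tx":0,"ty":0,"tz":-1.5,"wx":0,"wy":0,"wz":0,"claw":1},{"tx":0,"ty":0,"tz":-1.5,"wx":0,"wy":0,"wz":0,"claw":1}]' | grep -E "pos|force"
python3 -m creep '[{"tx":0,"ty":0,"tz":-0.5,"wx":0,"wy":0,"wz":0,"claw":1},{"tx":0,"ty":0,"tz":-0.5,"wx":0,"wy":0,"wz":0,"claw":1}]' | grep -E "pos|force"
python3 -m creep '[{"tx":0,"ty":0,"tz":-0.5,"wx":0,"wy":0,"wz":0,"claw":1},{"tx":0,"ty":0,"tz":-0.5,"wx":0,"wy":0,"wz":0,"claw":1}]' | grep -E "pos|force"
python3 -c "
from held import *
c=cam('wrist'); held(c);st()"
```

```text
tool_pos: [0.5682, 0.2147, 0.061]
contact_force: [-0.2, 1.4, -5.8]
tool_pos: [0.5682, 0.2147, 0.0604]
contact_force: [-0.7, -0.9, -5.5]
tool_pos: [0.5682, 0.2147, 0.0599]
contact_force: [0.1, 0.0, -5.1]
plate top z 0.0363 holes [[632.89, 321.24], [671.82, 145.41]] yaw 0.2179 pin-hole [[0.08, 0.06], [0.38, 0.26]] mean [0.23 0.16] ring direct [-0.14 -0.28]
{'time_s': 17.0667, 'joint_positions': [0.2619, 0.6725, 1.5559, 0.0024, 0.9119, 0.0425], 'tool_pos': [0.5682, 0.2147, 0.0599], 'ee_rot': [0.626, 0.7798, 0.0011, -0.0004], 'contact_force': [-0.237, 0.6438, -5.1033], 'ft_torque': [-0.02, 0.0215, 0.0046], 'gripper_width': 0.0149}
```

```bash
python3 -m creep '[{"tx":0,"ty":0,"tz":-0.5,"wx":0,"wy":0,"wz":0,"claw":1},{"tx":0,"ty":0,"tz":-0.5,"wx":0,"wy":0,"wz":0,"claw":1}]' | grep -E "pos|force"
python3 -m creep '[{"tx":0,"ty":0,"tz":-0.5,"wx":0,"wy":0,"wz":0,"claw":1},{"tx":0,"ty":0,"tz":-0.5,"wx":0,"wy":0,"wz":0,"claw":1}]' | grep -E "pos|force"
python3 -c "
from held import *
c=cam('wrist'); held(c);st()"
```

```text
tool_pos: [0.5682, 0.2147, 0.0597]
contact_force: [-1.8, -0.7, 0.6]
tool_pos: [0.5682, 0.2147, 0.0596]
contact_force: [-3.3, -0.7, 5.6]
plate top z 0.0361 holes [[633.02, 321.27], [671.93, 145.44]] yaw 0.2178 pin-hole [[-0.05, 0.03], [0.27, 0.23]] mean [0.11 0.13] ring direct [-0.31 -0.37]
{'time_s': 17.45, 'joint_positions': [0.2619, 0.6727, 1.5564, 0.0024, 0.9107, 0.0424], 'tool_pos': [0.5682, 0.2147, 0.0596], 'ee_rot': [0.626, 0.7798, 0.0013, -0.0003], 'contact_force': [-3.0672, -1.5205, 6.1635], 'ft_torque': [-0.1592, 0.5818, 0.0204], 'gripper_width': 0.0152}
```

It now bears at the expected height (plate top 36.1 mm). The moment says the pads carry first, so I ease off and tip the pin end down a touch.

```bash
python3 -m creep '[{"tx":0,"ty":0,"tz":0.3,"wx":-0.0005,"wy":0.002,"wz":0,"claw":1},{"tx":0,"ty":0,"tz":0.3,"wx":-0.0007,"wy":0.003,"wz":0,"claw":1},{"tx":0,"ty":0,"tz":0.3,"wx":-0.0007,"wy":0.003,"wz":0,"claw":1}]' | grep -E "pos|force"
python3 -c "
from held import *
c=cam('wrist'); held(c);st()"
```

```text
tool_pos: [0.5683, 0.2147, 0.0598]
contact_force: [-1.1, -0.6, -3.9]
plate top z 0.0363 holes [[632.96, 321.31], [671.99, 145.51]] yaw 0.2185 pin-hole [[0.01, -0.01], [0.21, 0.16]] mean [0.11 0.08] ring direct [-0.17 -0.32]
{'time_s': 17.75, 'joint_positions': [0.2619, 0.6735, 1.5534, 0.0025, 0.916, 0.0423], 'tool_pos': [0.5683, 0.2147, 0.0599], 'ee_rot': [0.626, 0.7798, 0.0001, -0.0012], 'contact_force': [-1.458, -0.6368, -3.8211], 'ft_torque': [0.0567, -0.0057, -0.0361], 'gripper_width': 0.0151}
```

```bash
python3 -m creep '[{"tx":0,"ty":0,"tz":-0.4,"wx":0,"wy":0,"wz":0,"claw":1},{"tx":0,"ty":0,"tz":-0.4,"wx":0,"wy":0,"wz":0,"claw":1},{"tx":0,"ty":0,"tz":-0.4,"wx":0,"wy":0,"wz":0,"claw":1}]' | grep -E "pos|force"
python3 -c "
from held import *
st(); c=cam('side'); cv2.imwrite('pics/s18z.png',cv2.resize(c['image'][220:340,200:340,::-1],None,fx=5,fy=5,interpolation=cv2.INTER_CUBIC))"
```

```text
tool_pos: [0.5682, 0.2147, 0.0596]
contact_force: [-3.3, -0.9, 3.8]
{'time_s': 18.0, 'joint_positions': [0.2619, 0.6738, 1.5537, 0.0025, 0.9153, 0.0424], 'tool_pos': [0.5682, 0.2147, 0.0596], 'ee_rot': [0.626, 0.7798, 0.0001, -0.0012], 'contact_force': [-3.268, -0.9267, 3.8191], 'ft_torque': [-0.1075, 0.2986, 0.0149], 'gripper_width': 0.015}
```

View pics/s18z.png

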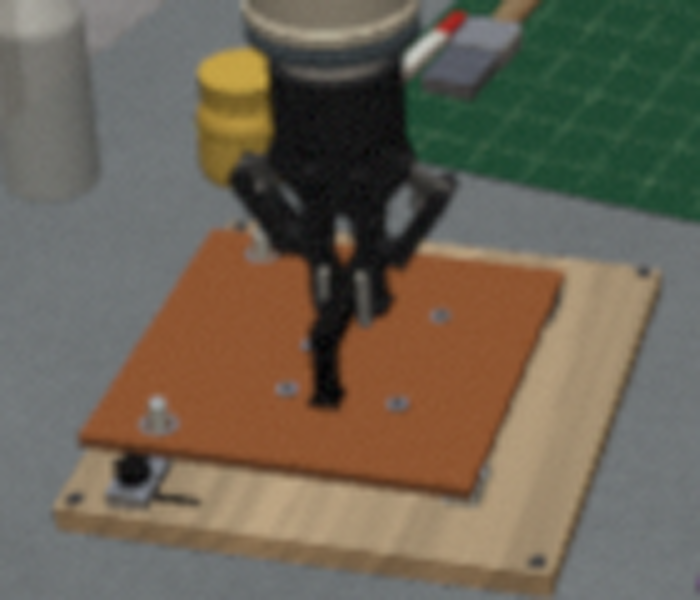

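Pins protrude through both holes and the plate is down on the bar and pads. I relax slightly and open.

```bash
python3 -m creep '[{"tx":0,"ty":0,"tz":0.2,"wx":0,"wy":0,"wz":0,"claw":1},{"tx":0,"ty":0,"tz":0.2,"wx":0,"wy":0,"wz":0,"claw":0.78},{"tx":0,"ty":0,"tz":0.2,"wx":0,"wy":0,"wz":0,"claw":0.7},{"tx":0,"ty":0,"tz":0.2,"wx":0,"wy":0,"wz":0,"claw":0.5},{"tx":0,"ty":0,"tz":0.2,"wx":0,"wy":0,"wz":0,"claw":0.2},{"tx":0,"ty":0,"tz":0.2,"wx":0,"wy":0,"wz":0,"claw":0},{"tx":0,"ty":0,"tz":0.2,"wx":0,"wy":0,"wz":0,"claw":0},{"tx":0,"ty":0,"tz":0.2,"wx":0,"wy":0,"wz":0,"claw":0}]'
python3 -c "
from held import *
c=cam('wrist'); save(c,'w19.png'); st()"
```

```text
time_s: 18.72
tool_pos: [0.5683, 0.2147, 0.0599]
ee_rot: [0.626, 0.78, 0.0, -0.001]
contact_force: [-0.3, -0.3, 0.3]
gripper_width: 0.0839
{'time_s': 18.7667, 'joint_positions': [0.2619, 0.6735, 1.5535, 0.0025, 0.9158, 0.0423], 'tool_pos': [0.5683, 0.2147, 0.0598], 'ee_rot': [0.626, 0.7798, 0.0001, -0.0012], 'contact_force': [0.3497, -0.7201, -0.7057], 'ft_torque': [-0.0877, 0.024, -0.009], 'gripper_width': 0.0856}
```

View pics/w19.png

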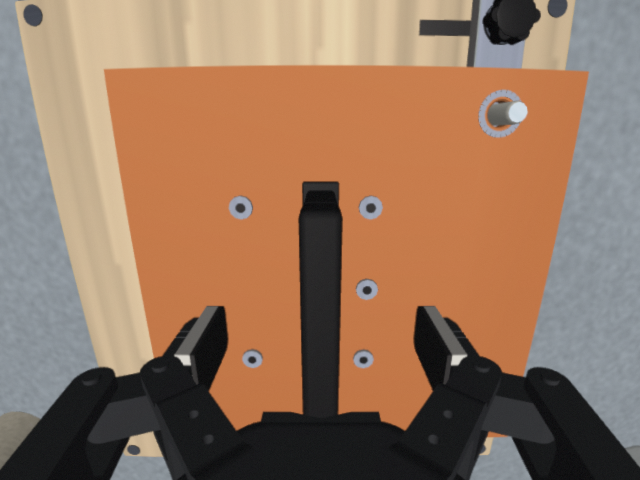

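Released: the fingers are clear and the force is back to zero. I rise straight up, then look.

```bash
python3 -m creep '[{"tx":0,"ty":0,"tz":10,"wx":0,"wy":0,"wz":0,"claw":0},{"tx":0,"ty":0,"tz":25,"wx":0,"wy":0,"wz":0,"claw":0},{"tx":0,"ty":0,"tz":50,"wx":0,"wy":0,"wz":0,"claw":0},{"tx":0,"ty":-10,"tz":80,"wx":0,"wy":0,"wz":0,"claw":0},{"tx":-5,"ty":-30,"tz":105,"wx":0,"wy":0,"wz":0,"claw":0},{"tx":-10,"ty":-50,"tz":115,"wx":0,"wy":0,"wz":0,"claw":0},{"tx":-10,"ty":-50,"tz":115,"wx":0,"wy":0,"wz":0,"claw":0},{"tx":-10,"ty":-50,"tz":115,"wx":0,"wy":0,"wz":0,"claw":0},{"tx":-10,"ty":-50,"tz":115,"wx":0,"wy":0,"wz":0,"claw":0}]'
python3 - <<'E'
from h import *
for n in('wrist','side'):
    c=cam(n); save(c,n+'20.png');np.savez(n+'20',**{k:np.array(v) for k,v in c.items()})
cv2.imwrite('pics/s20z.png',cv2.resize(c['image'][220:340,200:340,::-1],None,fx=5,fy=5,interpolation=cv2.INTER_CUBIC))
st()
E
```

```text
time_s: 19.52
tool_pos: [0.5582, 0.165, 0.1749]
ee_rot: [0.626, 0.78, 0.0, -0.001]
contact_force: [-0.2, 0.2, -1.0]
gripper_width: 0.0858
{'time_s': 19.6167, 'joint_positions': [0.1842, 0.4953, 1.5213, 0.0023, 1.1273, -0.0353], 'tool_pos': [0.558, 0.1653, 0.1743], 'ee_rot': [0.6258, 0.78, -0.0002, -0.0015], 'contact_force': [-0.4248, 1.2709, 0.1206], 'ft_torque': [0.02, -0.0355, -0.0069], 'gripper_width': 0.0853}
```

View pics/wrist20.png

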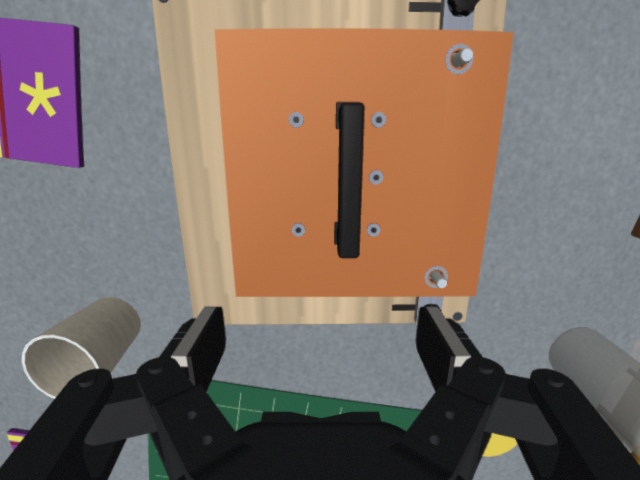

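View pics/s20z.png

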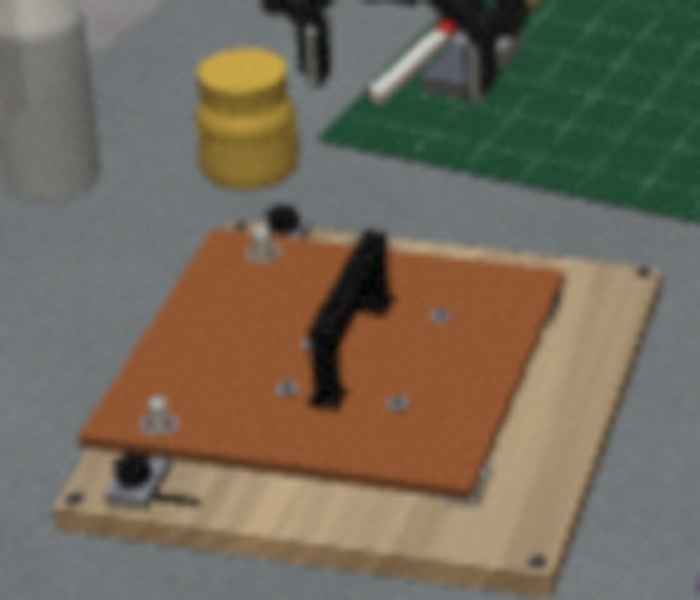

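Both pins stand up through their rings (460,57) and (437,278), and the plate lies square. A last check on flatness and bystanders.

```bash
python3 - <<'E'
from h import *
c=dict(np.load('wrist20.npz')); hsv=cv2.cvtColor(c['image'],cv2.COLOR_RGB2HSV)
m=((hsv[...,0]<15)&(hsv[...,1]>130)); m=cv2.erode(m.astype(np.uint8),np.ones((5,5))); m[:, :215]=0; m[300:]=0
uv=np.argwhere(m)[:,::-1]; P=depthpts(c,uv); P=P[np.abs(P[:,2]-.036)<.02]
A=np.c_[P[:,:2]-P[:,:2].mean(0),np.ones(len(P))]; s=np.linalg.lstsq(A,P[:,2],rcond=None)[0]; print('n',len(P),'plate top z',s[2].round(4),'slopes',s[:2].round(4))
a=dict(np.load('c0_side.npz'))['image'].astype(int); b=dict(np.load('side20.npz'))['image'].astype(int)
d=(np.abs(a-b).max(2)>50).astype(np.uint8); d=cv2.morphologyEx(d,cv2.MORPH_OPEN,np.ones((3,3))); n,l,s,cc=cv2.connectedComponentsWithStats(d); print([x.tolist() for x in s[1:] if x[4]>25])
E
```

```text
n 61697 plate top z 0.0359 slopes [-0.0005  0.0002]
[[353, 0, 72, 62, 3351], [426, 0, 95, 74, 4493], [522, 0, 17, 23, 217], [419, 43, 11, 12, 71], [346, 54, 70, 67, 758], [463, 75, 5, 20, 83], [319, 78, 18, 13, 103], [278, 97, 15, 7, 49], [461, 96, 28, 9, 128], [261, 101, 30, 17, 328], [445, 105, 40, 53, 1430], [298, 110, 11, 13, 58], [247, 117, 36, 37, 1005], [283, 122, 15, 16, 120], [406, 122, 32, 66, 1621], [283, 142, 10, 13, 86], [258, 161, 6, 10, 51], [264, 183, 12, 4, 44], [403, 186, 12, 4, 42], [470, 186, 27, 26, 443], [253, 188, 52, 47, 1110], [395, 190, 51, 37, 1609], [446, 196, 30, 42, 856], [388, 204, 6, 37, 148], [295, 207, 8, 6, 41], [529, 208, 16, 27, 264], [482, 217, 58, 54, 1040], [297, 219, 83, 40, 1979], [541, 229, 9, 25, 92], [429, 242, 29, 15, 200], [416, 249, 11, 4, 39], [471, 256, 8, 6, 38], [481, 265, 28, 12, 208], [217, 267, 38, 44, 692], [238, 267, 74, 52, 2075], [464, 266, 6, 6, 27], [467, 273, 67, 41, 1909]]
```

View pics/side20.png

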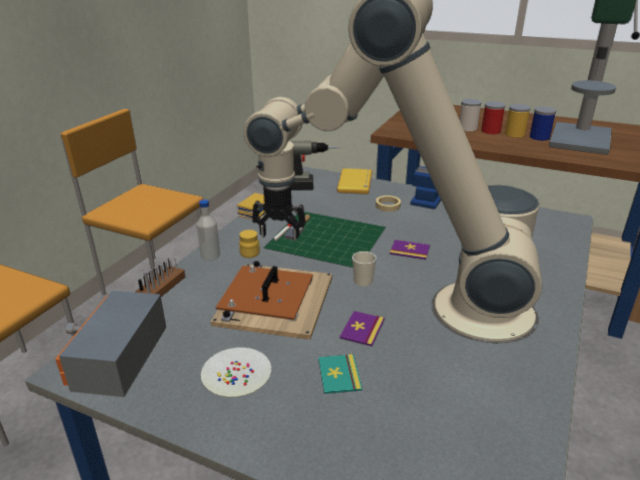

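The plate top is at 35.9 mm (36 expected) with slopes under 0.001. The bystanders are in their places and the robot touches nothing, so I hand in.

```bash
python3 -c "
from cell import job
print(job.close_job())"
```

```text
the job is handed in; nothing more can be done
None
```

The job is done and handed in at about 19.6 s of the 61 s allowed.

**Plaque:** I slid it along with shut fingers until it met the end stop. The push built to 5.6 N without the tool moving further, and pictures showed no gap. The template now covers it, so I could not look at it again at the end.

**Template:** I found the pins with the wrist camera at jig x ≈ 100, with the bar set about 38 mm along its slots. I picked the template up by its handle and lowered it over both pins in small steps. The pins went in without any felt contact. When the plate first bore down, I pressed it with roughly 11 N, eased off, tipped the pin end down slightly and let go.

**Last checks:**
- **Seating:** both pins stand up through their holes. The plate's top is at 35.9 mm (36 expected), with slopes under 0.001.
- **Bystanders:** the ones in view in the final side picture look to be where they started. The picture comparison also picked up changes from the arm having moved, so this was judged by eye.
- **Robot:** it is clear of everything, with the gripper open.

**What disagreed or failed:**
- Closing the gripper shifted the template about 1.3 mm; I measured this and corrected for it before lowering.
- My jig position estimate was off by about 2 mm in x, so I relied on the pins measured directly instead.
- The first two move commands were refused because each row needs all seven values; nothing moved.

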